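# Load the cleaning rack from the soldering turntable

## Task

The copper discs on the free-turning soldering turntable are ready for the ultrasonic bath: swing the gate of the steel cleaning rack down, and slide every disc from the turntable into an empty slot of its own until it lies flat and home against the back. Then swing the gate up shut so that no disc can slide out. The disc that is already in the rack stays racked, and the doming block, the glass dish and the loupe behind the work are left alone.

Things in the scene. Friction and masses are not known exactly. Their poses are not given: they have to be found in the camera images.
- turntable: Revolving soldering turntable, its grey foot fixed to the bench; origin under its centre at bench height. Its round plate, 220 mm across with a pale grey ceramic face, has its flat top 34 mm above the bench and turns freely about the vertical at the lightest touch; the discs lie loose on it.
- rack: Loose 2 kg steel rack, five level slots one above the other. Origin at bench height below the middle of racked discs; z up, discs slide in along +x. Six shelves 2 mm thick, tops 20, 31, 42, 53, 64, 75 mm up (the sixth is the cover): slots 9 mm high. Base plate 10 mm high, x -50 to +46 mm, 76 mm wide. Back wall face at x = 34.5 mm stops a disc with its centre at x = 3 mm.
- slot_1 (a point): Where a disc's centre belongs in the lowest slot, 22.5 mm above the bench (disc resting on its shelf); axes as the rack. Each shelf is a tongue 40 mm wide from x = -27 mm to the back, which fingers can straddle; all but the cover are 55 mm wide behind x = 16 mm. Side cheeks 69 mm high at y = +-27.5 (inner) to +-30 mm, from x = 18.5 mm to the back.
- slot_2 (a point): The same for the second slot from below, 33.5 mm above the bench. Fingers astride a disc run into a disc racked higher up before theirs is home; it can be let go part way in, lying on its tongue, and pushed home from the front.
- slot_3 (a point): The same for the third slot from below, 44.5 mm above the bench.
- slot_4 (a point): The same for the fourth slot from below, 55.5 mm above the bench.
- slot_5 (a point): The same for the uppermost slot, 66.5 mm above the bench.
- gate (a joint): Angle of the rack's drop gate, a frame of 5 mm steel wire, legs 36 mm apart, across the open front: 0 = upright, shut; it swings down towards the rack's -x and lies in front of the rack at 1.5 (fully down). Hinge line along the rack's y at x = -42 mm, z = 10 mm of the rack. The hinge is stiff (0.06 N m): it stays where it is left.
- gate_bar (a point): Middle of the gate's round cross bar, 10 mm thick, 56 mm long, along the rack's y at the gate's free end, 88 mm from the hinge line; 98 mm above the bench when shut, 16 mm when down; between the legs the space behind the bar is open for 40 mm. It may be pinched from above and turns in the fingers as the gate swings.
- turntable_plate (a joint): Angle of the turntable's plate; it turns without end and its value does not matter.
- disc_1: Bare copper disc, 62 mm across, 5 mm thick, about 0.12 kg; origin at its centre, z through its thickness (either face may be up). Starts lying on the turntable plate; may be absent.
- disc_2: Bare copper disc, 62 mm across, 5 mm thick, about 0.12 kg; origin at its centre, z through its thickness (either face may be up). Starts lying on the turntable plate; may be absent.
- disc_3: Bare copper disc, 62 mm across, 5 mm thick, about 0.12 kg; origin at its centre, z through its thickness (either face may be up). Starts lying on the turntable plate; may be absent.
- disc_4: Bare copper disc, 62 mm across, 5 mm thick, about 0.12 kg; origin at its centre, z through its thickness (either face may be up). Starts lying on the turntable plate; may be absent.
- racked_1: Bare copper disc, 62 mm across, 5 mm thick, about 0.12 kg; origin at its centre, z through its thickness (either face may be up). Starts already home in slot 1 of the rack, counted from below; absent unless that slot is taken.
- racked_2: Bare copper disc, 62 mm across, 5 mm thick, about 0.12 kg; origin at its centre, z through its thickness (either face may be up). Starts already home in slot 2 of the rack, counted from below; absent unless that slot is taken.
- racked_3: Bare copper disc, 62 mm across, 5 mm thick, about 0.12 kg; origin at its centre, z through its thickness (either face may be up). Starts already home in slot 3 of the rack, counted from below; absent unless that slot is taken.
- racked_4: Bare copper disc, 62 mm across, 5 mm thick, about 0.12 kg; origin at its centre, z through its thickness (either face may be up). Starts already home in slot 4 of the rack, counted from below; absent unless that slot is taken.
- racked_5: Bare copper disc, 62 mm across, 5 mm thick, about 0.12 kg; origin at its centre, z through its thickness (either face may be up). Starts already home in slot 5 of the rack, counted from below; absent unless that slot is taken.
- doming: Brass doming block, a 50 mm cube with hollows, standing behind the work; origin under its centre. Leave alone.
- dish: Pressed-glass dish, 81 mm across, 36 mm high, standing behind the work; origin under its centre. Leave alone.
- loupe2: Folding loupe, 30 x 46 x 16 mm, lying behind the work; origin under its centre. Leave alone.
Things that resemble listed ones, but are neither listed nor needed, are in the scene too. What is shaped like the disc_3 but pink or turquoise is not meant.

How it is judged:
By the outcome, as a careful person would: the job done as asked, in the order asked, and still so for the second after the job is handed in, with the robot touching nothing.
Of disc_1, disc_2, disc_3, disc_4 only 3 to 4 are there at a start; the rules pass over those that are not, and their reading is None.
Of racked_1, racked_2, racked_3, racked_4, racked_5 only 1 to 1 are there at a start; the rules pass over those that are not, and their reading is None.
At some moment in a run one of rack may be knocked a few centimetres aside while the robot is not near it.
Once in a run the grip may slacken for a moment while it holds something.
It also fails if it takes over 210 s, if anything falls off the work surface, if the arm or the gripper's body presses on something with over 40 N, if the wrist force passes 120 N, or if a joint passes its speed limit or range.

## Robot

A 7-joint arm with a two-finger parallel gripper is mounted at the origin on a cart in front of the work surface, level with it; the furniture and walls round the work are solid. World frame = base frame: x ahead of the robot, y to its left, z up, the work surface at z = 0. Lengths are in m, angles in rad, forces in N, time in s.
With the tool pointing down it reaches from about 0.425 to 0.925 m from the base axis. Payload 6.8 kg.
Tool frame: the origin (TCP) lies midway between the tips of the shut fingers; the grasp point (between the pads) lies 19 mm behind it; z points along the fingers, y is the line along which they close (so a half turn about z gives the same grasp; the last joint's range is limited). The gripper opens to 85 mm and grips with 20 to 120 N. Pads are 22 mm wide; open, the fingers measure 114 mm over their backs; the gripper's body (76 mm by 85 mm) begins 54 mm behind the grasp point. The pads swing forward as they close: fully open they stand 13 mm farther back than shut.
Start: joints at [-1.348, 0.477, 0.022, 1.555, -0.011, 1.109, -0.083], TCP at [0.219, 0.638, 0.231] pointing down, gripper open.
Joint ranges: [-2.96, 2.96], [-0.34, 2.1], [-1.41, 1.46], [0.24, 2.44], [-1.37, 4.51], [0.17, 1.92], [-2.96, 2.96]. Speed limits (rad/s): [2.39, 2.39, 3.14, 3.14, 3.14, 3.14, 3.14].

## Interface

Orientations are given as a unit quaternion [x, y, z, w].
In Python, from bench import manip gives the robot as it stands. The module is installed in compiled form; this text tells all that it offers.
- The arm moves only by the tool carry_out, never from a script. Its argument "moves" is a list that holds one entry, the list of rows, each a list of 6 numbers: the shift along the tool's x, y, z in mm, then the turn, a rotation vector about the tool's x, y, z in degrees. In form: [[[dx, dy, dz, ax, ay, az], ...]]. A call has 1 to 5 rows; each row is the pose to reach, as a shift and turn from the pose commanded when the call began, along the tool's axes at that moment; what a row does not reach only later rows make up. A row lasts 1/12 s, in which the tool goes at most 41.7 mm and 7.16 degrees, less where a joint would pass 70% of its speed; a pose out of reach is approached as far as the arm can. A call with a gripper value outside its range is refused whole. "grip" is the gripper's target within -1 to 1 (fully open at 1, half-way at 0, shut at -1), set as the call begins (left out, the last holds). The fingers move at their own pace and stop on an object; "newtons" is the grip in N (left out, the last holds). Time passes only in rows, so rows that repeat a pose let the fingers close. It gives the time, the measured TCP pose, the force, the opening and the grip force at its end, in the units of the state.
- manip.get_obs(): the state, without advancing time (a new reading comes with each control period).
- manip.get_image(name): name is "scene" or "top"; returns (picture, depth): 420x560x3 uint8, red, green, blue; 420x560 float32, m along the optical axis (not along the pixel's ray), 0 where there is no reading.
- manip.camera_info(name): a dict with "fx", "fy", "cx", "cy" (pixels), "R" (3x3) and "t" (3): a world point X has camera coordinates R X + t. Camera axes: x right, y down, z forward; pixel columns grow to the right and rows downward; lengths in m; the calibration is good to about 2 mm. A picture is of the moment at which its call begins. camera_info takes no time and is no camera call.
- manip.job_done(): hands the job in; it is judged then, once.
The state is a dict: "time_s": time; "joint_pos": joint angles; "qd": joint speeds; "tau": joint torques, N m; "ee_pos": TCP position; "orientation": TCP orientation; "force": force on the tool from outside, world axes, zero at the start; "torque": the same for the moment, N m; "width": opening from 0.0 (shut) to 1.0 (fully open); "grip_force": force on a finger pad.
Only numpy, scipy, OpenCV 4.12 (cv2) and the standard library are available. Lean on these libraries where they do the work, as an engineer would, in place of code of your own. Each camera call takes 0.05 s, during which the arm holds its last target. There are 200 camera calls.

## Working session

There is one attempt and no reset: what is moved stays moved. The work goes in short steps, Python scripts to look and compute and a tool call to move; the robot and the scene stay as the last step left them, time stands still between calls to the robot, and variables do not carry over. Pictures are saved under pics/ and viewed, at most 14 in all, crops included, and the job is handed in when it is done.

Besides the shell and the picture viewer there is one more tool, called after "Request:" by a JSON object that holds its "method" and its "body". carry_out: Moves the arm, as the interface text tells. Its arguments: {"type":"object","properties":{"moves":{"type":"array"},"grip":{"type":"number"},"newtons":{"type":"number"}},"required":["moves"]}

```bash
mkdir -p pics; cat > h.py <<'E'
import numpy as np, cv2
from bench import manip
from scipy.spatial.transform import Rotation as Rn
def snap(name,fn,crop=None,s=1):
    im,d=manip.get_image(name)
    np.savez('/tmp/%s.npz'%name,im=im,d=d)
    o=im[:,:,::-1]
    if crop: o=o[crop[1]:crop[3],crop[0]:crop[2]]
    if s!=1:o=cv2.resize(o,None,fx=s,fy=s,interpolation=cv2.INTER_CUBIC)
    cv2.imwrite('pics/'+fn,o); return im,d
def ray(name,u,v):
    c=manip.camera_info(name);R=np.array(c['R']);t=np.array(c['t'])
    return -R.T@t, R.T@np.array([(u-c['cx'])/c['fx'],(v-c['cy'])/c['fy'],1])
def atz(name,u,v,z):
    o,r=ray(name,u,v); return o+r*(z-o[2])/r[2]
def cloud(name,d):
    c=manip.camera_info(name);R=np.array(c['R']);t=np.array(c['t'])
    v,u=np.indices(d.shape)
    P=np.stack([(u-c['cx'])/c['fx']*d,(v-c['cy'])/c['fy']*d,d],-1)
    return (P-t)@R
def proj(name,X):
    c=manip.camera_info(name);p=np.array(c['R'])@np.array(X)+np.array(c['t'])
    return c['fx']*p[0]/p[2]+c['cx'],c['fy']*p[1]/p[2]+c['cy']
def st():
    o=manip.get_obs();R=Rn.from_quat(o['orientation'])
    print('t',round(o['time_s'],2),'tcp',np.round(o['ee_pos'],4),'R',np.round(R.as_matrix(),3).tolist(),'F',np.round(o['force'],1),'w',round(o['width'],3),'g',np.round(o['grip_force'],1),'q',np.round(o['joint_pos'],2))
    return np.array(o['ee_pos']),R
E
python3 - <<'E'
from h import *
snap('top','a.png',None,1.4);snap('scene','b.png',None,1.4)
st()
for n in('top','scene'):print(manip.camera_info(n))
E
```

```text
t 0.1 tcp [0.2191 0.6379 0.2304] R [[-0.946, 0.325, -0.0], [0.325, 0.946, -0.002], [-0.0, -0.002, -1.0]] F [0.5 0.2 0.2] w 0.994 g 0.0 q [-1.35  0.48  0.02  1.56 -0.01  1.11 -0.08]
{'fx': 502.89367994671227, 'fy': 502.89367994671227, 'cx': 274.3680888933044, 'cy': 201.9150806340851, 'R': array([[-1.51717059e-02, -9.99884369e-01, -1.03346445e-03],
       [-9.97716007e-01,  1.52068290e-02, -6.58142972e-02],
       [ 6.58224028e-02,  3.25888624e-05, -9.97831354e-01]]), 't': array([-0.03070882,  0.56282151,  1.21288751])}
{'fx': 455.1077419033764, 'fy': 455.1077419033764, 'cx': 277.4257148362955, 'cy': 205.71752302071917, 'R': array([[ 0.66092721, -0.75024856, -0.01738768],
       [-0.50303519, -0.42571436, -0.75214552],
       [ 0.55689391,  0.50586005, -0.65876763]]), 't': array([-0.41338632,  0.31520302,  1.0400053 ])}
```

View pics/a.png

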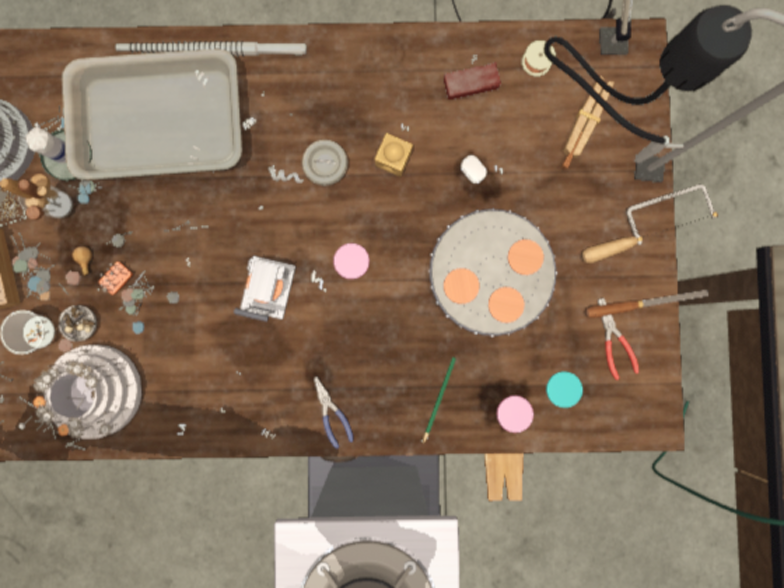

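View pics/b.png

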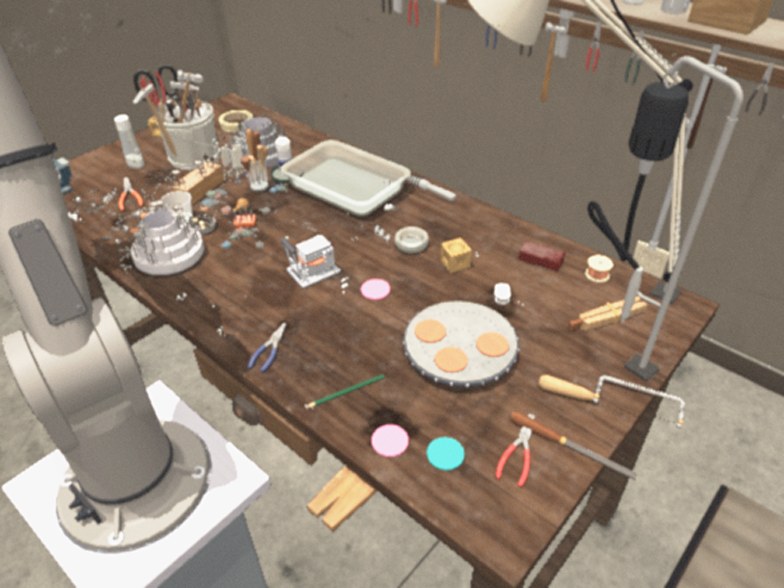

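The top view shows three copper discs on the turntable at (461,286), (506,305), (525,257) and the rack at (268,287). In the scene view the rack is at (313,260). I'll zoom in on the rack.

```bash
python3 - <<'E'
from h import *
a=np.load('/tmp/top.npz')['im'][170:240,155:235,::-1]; b=np.load('/tmp/scene.npz')['im'][155:215,190:260,::-1]
r=lambda x:cv2.resize(x,(400,int(400*x.shape[0]/x.shape[1])),interpolation=cv2.INTER_CUBIC)
a,b=r(a),r(b);H=max(len(a),len(b));f=lambda x:np.pad(x,((0,H-len(x)),(0,0),(0,0)))
cv2.imwrite('pics/c.png',np.hstack([f(a),f(b)]))
# discs
im=np.load('/tmp/top.npz')['im'];hsv=cv2.cvtColor(im,cv2.COLOR_RGB2HSV)
m=cv2.inRange(hsv,(5,110,150),(18,255,255))
n,_,s,c=cv2.connectedComponentsWithStats(m)
for i in range(1,n):
  if s[i,4]>150:print(c[i],s[i],atz('top',*c[i],.039))
d=np.load('/tmp/top.npz')['d'];P=cloud('top',d)
Q=P[170:240,155:235].reshape(-1,3)
for z in (.02,.06,.09):
  q=Q[Q[:,2]>z];print(z,len(q),q.min(0),q.max(0)) if len(q) else 0
q=Q[(Q[:,2]>.065)&(Q[:,2]<.085)];print(cv2.minAreaRect((q[:,:2]*1000).astype(np.float32)))
Q2=P[150:240,300:400].reshape(-1,3);q=Q2[(Q2[:,2]>.025)&(Q2[:,2]<.05)];print(cv2.minEnclosingCircle((q[:,:2]*1000).astype(np.float32)),np.median(q[:,2]))
E
```

```text
[435.1657754 177.6684492] [417 169  39  19 187] [ 0.61369101 -0.42839249  0.039     ]
[374.89451477 183.2742616 ] [363 171  25  25 474] [ 0.60231927 -0.28251556  0.039     ]
[ 82.95515695 198.04484305] [ 71 187  23  24 223] [0.57731572 0.42185066 0.039     ]
[329.03617021 203.8106383 ] [317 192  25  25 470] [ 0.55436155 -0.17076456  0.039     ]
[361.05274262 217.30379747] [349 205  25  25 474] [ 0.52071632 -0.24694406  0.039     ]
[438.0505618 220.4494382] [420 215  39  11 178] [ 0.51035269 -0.43157707  0.039     ]
[359.39635854 338.50280112] [347 324  27  34 714] [ 0.23417017 -0.2354268   0.039     ]
0.02 890 [ 0.48123496 -0.03930353  0.02091922] [0.60434294 0.20640809 1.24726715]
0.06 700 [ 0.48123496 -0.03930353  0.06013948] [0.60434294 0.20640809 1.24726715]
0.09 128 [ 0.48123496 -0.03930353  0.0950293 ] [0.51928669 0.20640809 1.24726715]
((556.6715087890625, 167.361328125), (60.78108596801758, 86.0018310546875), 74.76436614990234)
((579.5062255859375, -227.49191284179688), 111.34466552734375) 0.034948087020110465
```

View pics/c.png

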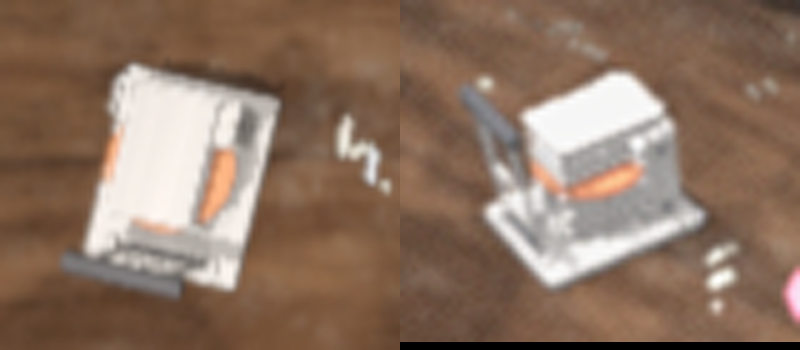

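```bash
python3 - <<'E'
from h import *
d=np.load('/tmp/top.npz')['d'];P=cloud('top',d)
Q=P[170:240,155:235].reshape(-1,3)
for lo,hi in((.005,.015),(.015,.06),(.068,.071),(.07,.08),(.088,.11)):
  q=Q[(Q[:,2]>lo)&(Q[:,2]<hi)];r=cv2.minAreaRect((q[:,:2]*1000).astype(np.float32))
  print(lo,len(q),np.round(r[0]),np.round(r[1]),round(r[2],1),np.round(np.median(q,0),4));print(np.round(cv2.boxPoints(r)).tolist())
d=np.load('/tmp/scene.npz')['d'];P=cloud('scene',d);im=np.load('/tmp/scene.npz')['im']
hsv=cv2.cvtColor(im,cv2.COLOR_RGB2HSV);m=cv2.inRange(hsv,(5,90,120),(20,255,255))>0
sub=np.zeros_like(m);sub[155:215,190:260]=1
k=m&sub;print(np.percentile(P[k],[10,50,90],axis=0))
Q=P[155:215,190:260].reshape(-1,3)
for lo,hi in((.005,.015),(.07,.08),(.088,.11)):
  q=Q[(Q[:,2]>lo)&(Q[:,2]<hi)];r=cv2.minAreaRect((q[:,:2]*1000).astype(np.float32))
  print(lo,len(q),np.round(r[0]),np.round(r[1]),round(r[2],1),np.round(np.median(q,0),4));print(np.round(cv2.boxPoints(r)).tolist())
E
```

```text
0.005 523 [559. 158.] [169. 197.] 1.0 [0.5392 0.1469 0.0099]
[[473.0, 254.0], [476.0, 58.0], [644.0, 61.0], [641.0, 257.0]]
0.015 216 [553. 149.] [112.  91.] 73.0 [0.5474 0.1505 0.047 ]
[[492.0, 109.0], [580.0, 82.0], [613.0, 189.0], [525.0, 216.0]]
0.068 27 [556. 166.] [59. 82.] 78.3 [0.5779 0.1608 0.0697]
[[510.0, 145.0], [591.0, 129.0], [603.0, 187.0], [522.0, 204.0]]
0.07 468 [556. 166.] [57. 86.] 76.6 [0.5684 0.165  0.0751]
[[508.0, 148.0], [591.0, 128.0], [604.0, 184.0], [521.0, 204.0]]
0.088 106 [510. 179.] [56. 10.] 76.1 [0.5097 0.1784 0.1012]
[[498.0, 153.0], [508.0, 150.0], [521.0, 204.0], [512.0, 207.0]]
[[ 0.51145077  0.07683167 -0.00172066]
 [ 0.61388525  0.16989816  0.0009828 ]
 [ 0.69321449  0.33111308  0.00382837]]
0.005 342 [595. 203.] [304. 223.] 44.0 [0.5451 0.1471 0.0095]
[[408.0, 178.0], [563.0, 17.0], [782.0, 228.0], [627.0, 388.0]]
0.07 189 [552. 168.] [56. 93.] 70.8 [0.5648 0.1644 0.0756]
[[499.0, 157.0], [587.0, 126.0], [605.0, 179.0], [518.0, 210.0]]
0.088 47 [507. 180.] [61.  9.] 80.4 [0.5053 0.1735 0.1009]
[[497.0, 151.0], [506.0, 149.0], [516.0, 209.0], [507.0, 211.0]]
```

```bash
cat >> h.py <<'E'
YR=np.radians(-13.7); RO=np.array([.5503,.1685])   # rack yaw, origin
def rk(x,y=0): # rack mm -> world xy m
    c,s=np.cos(YR),np.sin(YR); return RO+np.array([c*x-s*y,s*x+c*y])/1000
def plan(wps,p=None,psi=None,n=5):
    """wps: (xy m, z mm, tool-y world angle deg or None). Prints calls of <=5 rows; tool kept pointing down."""
    if p is None:
        o=manip.get_obs();p=np.array(o['ee_pos']);R=Rn.from_quat(o['orientation'])
        y=R.as_matrix()[:,1];psi=np.degrees(np.arctan2(y[1],y[0])); print('tilt z',np.round(R.as_matrix()[:,2],3))
    rows=[]
    for xy,z,a in wps:
        q=np.array([xy[0],xy[1],z/1000]);a=psi if a is None else a
        k=max(1,int(np.ceil(max(np.linalg.norm(q-p)/.041,abs(a-psi)/7.1)))) 
        for i in range(1,k+1): rows.append((p+(q-p)*i/k,psi+(a-psi)*i/k,p,psi))
        p,psi=q,a
    for i in range(0,len(rows),5):
        ch=rows[i:i+5]
        s0,a0=(rows[i-1][0],rows[i-1][1]) if i else (rows[0][2],rows[0][3])
        c,s=np.cos(np.radians(a0)),np.sin(np.radians(a0))
        T=np.array([[s,-c,0],[c,s,0],[0,0,-1]]) # rows tool axes x=y×z
        T[0]=np.cross([c,s,0],[0,0,-1])
        print([[ [*map(lambda v:round(float(v),1),T@(r[0]-s0)*1000),0,0,round(float(a0-r[1]),1)] for r in ch]])
E
python3 - <<'E'
from h import *
z=np.load('/tmp/top.npz');im,d=z['im'],z['d'];P=cloud('top',d)
hsv=cv2.cvtColor(im,cv2.COLOR_RGB2HSV);m=cv2.inRange(hsv,(5,90,120),(18,255,255))>0
s=np.zeros_like(m);s[175:225,165:215]=1;k=m&s
c,sn=np.cos(YR),np.sin(YR)
def tor(q): 
    e=(q[:,:2]-RO)*1000; return np.c_[e@[c,sn],e@[-sn,c],q[:,2]*1000]
print(np.round(tor(P[k])).astype(int).tolist())
z=np.load('/tmp/scene.npz');im,d=z['im'],z['d'];Ps=cloud('scene',d)
hsv=cv2.cvtColor(im,cv2.COLOR_RGB2HSV);m=cv2.inRange(hsv,(5,90,120),(18,255,255))>0
s=np.zeros_like(m);s[165:200,205:240]=1;print(np.round(tor(Ps[m&s])).astype(int).tolist())
for nm,PP,w in(('top',P,(170,240,155,235)),('scene',Ps,(155,215,190,260))):
  t=tor(PP[w[0]:w[1],w[2]:w[3]].reshape(-1,3))
  cv=t[(t[:,2]>73)&(t[:,2]<78)&(t[:,0]>-35)];print(nm,'cover',np.percentile(cv,[1,99],axis=0).round(1).tolist())
  cv=t[(t[:,2]>8)&(t[:,2]<12)&(np.abs(t[:,1])<55)&(abs(t[:,0])<60)];print('base',np.percentile(cv,[1,99],axis=0).round(1).tolist())
plan([(rk(-42),150,-13.7)])
E
```

```text
[[70, 70, 3], [71, 68, -2], [71, 64, 4], [72, 63, -2], [72, 60, 0], [73, 58, 0], [73, 55, 4], [74, 53, 0], [75, 52, -7], [75, 49, -2], [77, 41, -2], [77, 38, 0], [78, 36, 0], [78, 34, 0], [80, 24, -1], [85, 4, 1], [85, 1, 3], [86, 0, -2], [86, -3, 1], [87, -6, 1], [88, -7, -3], [88, -10, 0], [89, -12, -1], [89, -15, -1], [90, -18, 2], [91, -19, -3], [91, -23, 1], [92, -24, -2], [92, -27, -1], [93, -29, -2], [93, -32, 2], [94, -34, -1], [94, -37, -1], [69, 63, -1], [70, 60, -1], [70, 57, 2], [71, 55, -1], [72, 53, -4], [72, 51, -5], [73, 48, -3], [73, 45, -1], [74, 39, 4], [75, 38, 0], [75, 35, 1], [77, 25, 3], [78, 23, 1], [79, 21, -1], [83, 4, -2], [83, 1, 1], [83, -1, 2], [84, -4, 2], [84, -6, 3], [85, -9, 5], [86, -11, -1], [86, -13, 2], [87, -15, -3], [87, -18, -1], [88, -21, 1], [88, -23, 2], [89, -25, -1], [89, -28, 2], [90, -30, -2], [91, -33, 1], [91, -36, 4], [92, -37, -5], [65, 72, -3], [65, 69, -2], [65, 66, 4], [66, 64, 0], [66, 61, 2], [67, 59, 1], [70, 50, -2], [70, 46, 4], [70, 44, 2], [74, 30, 0], [75, 28, -3], [75, 25, -1], [75, 22, 2], [76, 20, 0], [81, 1, -1], [81,
[... 10247 characters left out ...]
14.7, -19.7, 73.1], [48.2, 20.2, 77.8]]
base [[-37.3, -37.7, 8.0], [56.8, 36.8, 11.9]]
scene cover [[-16.9, -20.9, 73.2], [47.9, 20.4, 77.9]]
base [[-40.2, -40.2, 8.2], [54.9, 36.2, 11.9]]
tilt z [-0.    -0.002 -1.   ]
[[[-30.3, -24.3, 5.7, 0, 0, 6.1], [-60.6, -48.6, 11.5, 0, 0, 12.1], [-90.8, -72.9, 17.2, 0, 0, 18.2], [-121.1, -97.2, 23.0, 0, 0, 24.2], [-151.4, -121.5, 28.7, 0, 0, 30.3]]]
[[[-38.4, -5.7, 5.7, 0, 0, 6.1], [-76.8, -11.5, 11.5, 0, 0, 12.1], [-115.2, -17.2, 17.2, 0, 0, 18.2], [-153.6, -22.9, 23.0, 0, 0, 24.2], [-192.0, -28.6, 28.7, 0, 0, 30.3]]]
[[[-36.1, 14.4, 5.7, 0, 0, 6.1], [-72.1, 28.8, 11.5, 0, 0, 12.1], [-108.2, 43.2, 17.2, 0, 0, 18.2], [-144.2, 57.6, 23.0, 0, 0, 24.2]]]
```

The racked disc's top is at z≈47 mm, so it's in slot 3. The base and cover edges put the rack origin about 11 mm further back than I'd assumed, which means the gate starts slightly tilted, with its bar at rack x≈-53. Next I'll move above the bar.

```bash
sed -i 's/^YR=.*/YR=np.radians(-13.7); RO=np.array([.5613,.1658])/' h.py; python3 - <<'E'
from h import *
plan([(rk(-53.3),150,-13.7),(rk(-53.3),90,-13.7)])
E
```

```text
tilt z [-0.    -0.002 -1.   ]
[[[-30.3, -24.3, 5.7, 0, 0, 6.1], [-60.6, -48.6, 11.5, 0, 0, 12.1], [-90.8, -72.9, 17.2, 0, 0, 18.2], [-121.1, -97.2, 23.0, 0, 0, 24.2], [-151.4, -121.5, 28.7, 0, 0, 30.3]]]
[[[-38.4, -5.7, 5.7, 0, 0, 6.1], [-76.8, -11.5, 11.5, 0, 0, 12.1], [-115.2, -17.2, 17.2, 0, 0, 18.2], [-153.6, -22.9, 23.0, 0, 0, 24.2], [-192.0, -28.6, 28.7, 0, 0, 30.3]]]
[[[-36.1, 14.4, 5.7, 0, 0, 6.1], [-72.1, 28.8, 11.5, 0, 0, 12.1], [-108.2, 43.2, 17.2, 0, 0, 18.2], [-144.2, 57.6, 23.0, 0, 0, 24.2], [-144.2, 57.6, 53.0, 0, 0, 24.2]]]
[[[0.0, 0.0, 30.0, 0, 0, 0.0]]]
```

Request:
{"method": "carry_out", "body": {"moves": [[[-30,-24,6,0,0,6],[-61,-49,12,0,0,12],[-91,-73,17,0,0,18],[-121,-97,23,0,0,24],[-151,-122,29,0,0,30]]], "grip": 1}}

```text
time_s: 0.52
ee_pos: [0.3231, 0.4722, 0.2018]
orientation: [0.417, 0.909, -0.0, -0.0]
force: [0.5, 0.2, -0.9]
width: 1.002
grip_force: 0.0
```

Request:
{"method": "carry_out", "body": {"moves": [[[-38,-6,6,0,0,6],[-77,-12,12,0,0,12],[-115,-17,17,0,0,18],[-154,-23,23,0,0,24],[-192,-29,29,0,0,30]]]}}

```text
time_s: 0.93
ee_pos: [0.4272, 0.3082, 0.173]
orientation: [0.638, 0.77, -0.0, -0.0]
force: [0.7, 0.4, -0.8]
width: 0.999
grip_force: 0.0
```

Request:
{"method": "carry_out", "body": {"moves": [[[-36,14,6,0,0,6],[-72,29,12,0,0,12],[-108,43,17,0,0,18],[-144,58,23,0,0,24],[-144,58,23,0,0,24]]]}}

```text
time_s: 1.35
ee_pos: [0.5143, 0.1713, 0.1498]
orientation: [0.787, 0.617, -0.001, 0.002]
force: [0.4, -0.8, -0.2]
width: 1.003
grip_force: 0.0
```

```bash
python3 - <<'E'
from h import *
p,R=st()
plan([(rk(-53.3),110,-13.7),(rk(-53.3),88,-13.7)])
snap('scene','d.png',(180,90,320,230),4)
E
```

```text
t 1.35 tcp [0.5143 0.1713 0.1498] R [[0.239, 0.971, 0.002], [0.971, -0.239, -0.004], [-0.004, 0.003, -1.0]] F [ 0.4 -0.8 -0.2] w 1.003 g 0.0 q [-0.82  0.38  0.47  1.98 -0.23  0.83 -0.46]
tilt z [ 0.002 -0.004 -1.   ]
[[[5.7, -6.4, 39.8, 0, 0, -0.2], [5.7, -6.4, 61.8, 0, 0, -0.2]]]
```

View pics/d.png

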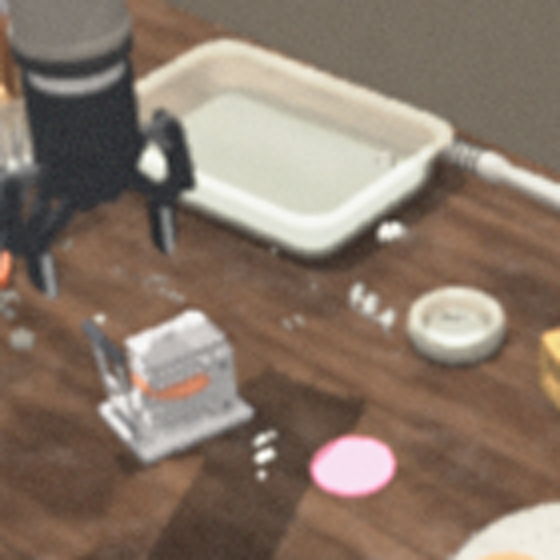

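The gripper is right above the gate bar: its fingers are centred at about (105,265), with the bar at (105,345) below. I'll lower and pinch the bar.

Request:
{"method": "carry_out", "body": {"moves": [[[6,-6,30,0,0,0],[6,-6,60,0,0,0],[6,-6,62,0,0,0],[6,-6,62,0,0,0]]]}}

```text
time_s: 1.73
ee_pos: [0.5049, 0.1873, 0.0871]
orientation: [0.782, 0.624, -0.002, -0.0]
force: [0.3, -0.1, 1.0]
width: 0.997
grip_force: 0.0
```

Request:
{"method": "carry_out", "body": {"moves": [[[0,0,0,0,0,0],[0,0,0,0,0,0],[0,0,0,0,0,0],[0,0,0,0,0,0],[0,0,0,0,0,0]]], "grip": -1, "newtons": 30}}

```text
time_s: 2.15
ee_pos: [0.5071, 0.1873, 0.0891]
orientation: [0.782, 0.623, 0.001, 0.0]
force: [-0.4, -0.3, -0.2]
width: 0.3
grip_force: 0.0
```

Request:
{"method": "carry_out", "body": {"moves": [[[0,0,0,0,0,0],[0,0,0,0,0,0],[0,0,0,0,0,0],[0,0,0,0,0,0]]]}}

```text
time_s: 2.48
ee_pos: [0.507, 0.1873, 0.0888]
orientation: [0.782, 0.623, 0.0, -0.0]
force: [-0.5, 0.2, 5.9]
width: 0.104
grip_force: 29.5
```

Request:
{"method": "carry_out", "body": {"moves": [[[0,-11,3,0,0,0],[0,-22,7,0,0,0],[0,-32,13,0,0,0],[0,-41,20,0,0,0],[0,-50,28,0,0,0]]]}}

```text
time_s: 2.9
ee_pos: [0.4575, 0.198, 0.0602]
orientation: [0.783, 0.623, 0.0, 0.0]
force: [3.9, -2.3, -1.1]
width: 0.099
grip_force: 33.8
```

Request:
{"method": "carry_out", "body": {"moves": [[[0,-7,9,0,0,0],[0,-13,19,0,0,0],[0,-18,30,0,0,0],[0,-21,41,0,0,0],[0,-22,52,0,0,0]]]}}

```text
time_s: 3.32
ee_pos: [0.4354, 0.2029, 0.0074]
orientation: [0.782, 0.623, -0.001, -0.0]
force: [-2.4, -1.4, 1.6]
width: 0.102
grip_force: 31.6
```

Request:
{"method": "carry_out", "body": {"moves": [[[0,0,0,0,0,0],[0,0,0,0,0,0]]]}}

```text
time_s: 3.48
ee_pos: [0.4353, 0.2028, 0.0074]
orientation: [0.782, 0.623, -0.001, -0.0]
force: [-2.6, -1.1, -0.4]
width: 0.102
grip_force: 31.5
```

```bash
python3 - <<'E'
from h import *
p,R=st()
snap('scene','e.png',(180,110,320,215),5)
E
```

```text
t 3.48 tcp [0.4353 0.2028 0.0074] R [[0.224, 0.975, -0.003], [0.975, -0.224, -0.001], [-0.002, -0.002, -1.0]] F [-2.6 -1.1 -0.4] w 0.102 g 31.5 q [-0.83  0.54  0.32  2.18 -0.37  0.47 -0.44]
```

View pics/e.png

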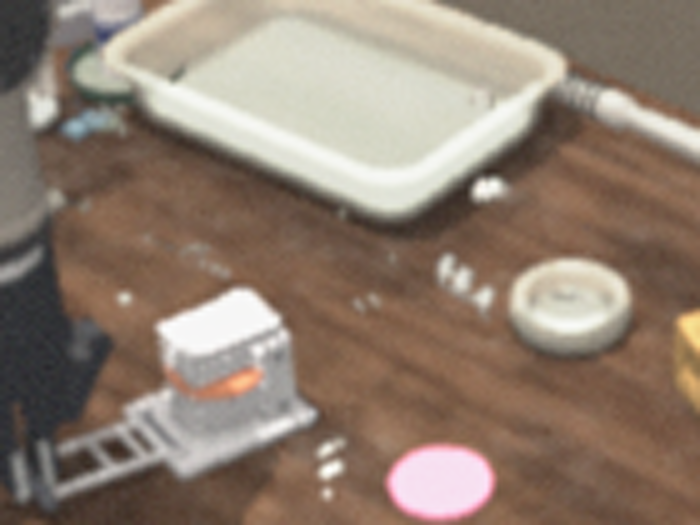

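The gate is down, lying in front of the rack at about (95,455), and the fingers still hold the bar. I'll let go, lift and head for the first disc at (0.554,-0.171).

```bash
python3 - <<'E'
from h import *
o=manip.get_obs();p=np.array(o['ee_pos'])
plan([(p[:2],135,-13),((.554,-.171),100,-13),((.554,-.171),50,-13)],p,-13)
E
```

```text
[[[0.0, 0.0, -31.8, 0, 0, 0.0], [0.0, 0.0, -63.7, 0, 0, 0.0], [0.0, 0.0, -95.5, 0, 0, 0.0], [0.0, 0.0, -127.3, 0, 0, 0.0], [-33.8, 20.0, -123.8, 0, 0, 0.0]]]
[[[-33.8, 20.0, 3.5, 0, 0, 0.0], [-67.5, 39.9, 7.0, 0, 0, 0.0], [-101.3, 59.9, 10.5, 0, 0, 0.0], [-135.0, 79.9, 14.0, 0, 0, 0.0], [-168.8, 99.9, 17.5, 0, 0, 0.0]]]
[[[-33.8, 20.0, 3.5, 0, 0, 0.0], [-67.5, 39.9, 7.0, 0, 0, 0.0], [-101.3, 59.9, 10.5, 0, 0, 0.0], [-135.0, 79.9, 14.0, 0, 0, 0.0], [-135.0, 79.9, 39.0, 0, 0, 0.0]]]
[[[0.0, 0.0, 25.0, 0, 0, 0.0]]]
```

Request:
{"method": "carry_out", "body": {"moves": [[[0,0,0,0,0,0],[0,0,0,0,0,0]]], "grip": -0.4}}

```text
time_s: 3.7
ee_pos: [0.4355, 0.2027, 0.008]
orientation: [0.782, 0.623, -0.001, -0.0]
force: [-2.7, -2.3, -0.4]
width: 0.301
grip_force: 1.3
```

Request:
{"method": "carry_out", "body": {"moves": [[[0,0,-40,0,0,0],[0,0,-80,0,0,0],[0,0,-120,0,0,0],[0,0,-130,0,0,0]]]}}

```text
time_s: 4.03
ee_pos: [0.4399, 0.2048, 0.1437]
orientation: [0.782, 0.623, 0.005, 0.0]
force: [1.0, 0.2, 0.0]
width: 0.296
grip_force: 0.0
```

Request:
{"method": "carry_out", "body": {"moves": [[[-34,20,0,0,0,0],[-68,40,0,0,0,0],[-101,60,0,0,0,0],[-135,80,0,0,0,0],[-169,100,0,0,0,0]]], "grip": 1}}

```text
time_s: 4.45
ee_pos: [0.497, 0.0148, 0.1389]
orientation: [0.782, 0.623, 0.001, 0.0]
force: [1.0, 0.9, -0.1]
width: 0.98
grip_force: 0.0
```

Request:
{"method": "carry_out", "body": {"moves": [[[-34,20,10,0,0,0],[-68,40,20,0,0,0],[-101,60,30,0,0,0],[-135,80,40,0,0,0],[-169,100,50,0,0,0]]]}}

```text
time_s: 4.87
ee_pos: [0.5567, -0.1727, 0.088]
orientation: [0.782, 0.623, 0.001, 0.0]
force: [1.1, 0.7, 0.7]
width: 1.0
grip_force: 0.0
```

Request:
{"method": "carry_out", "body": {"moves": [[[0,0,0,0,0,0],[0,0,0,0,0,0]]]}}

```text
time_s: 5.03
ee_pos: [0.5556, -0.1743, 0.088]
orientation: [0.784, 0.621, -0.0, 0.001]
force: [-0.0, 1.2, -0.4]
width: 1.0
grip_force: 0.0
```

```bash
cat >> h.py <<'E'
def rackfit():
    """refit rack pose from the top camera (cover + base) near the previous estimate"""
    im,d=manip.get_image('top');np.savez('/tmp/top.npz',im=im,d=d);P=cloud('top',d).reshape(-1,3)
    from scipy.ndimage import label
    near=np.linalg.norm(P[:,:2]-RO,axis=1)<.12
    m=(near&(P[:,2]>.070)&(P[:,2]<.080)).reshape(d.shape)
    l,n=label(m);k=np.argmax(np.bincount(l[l>0]))
    q=P[(l==k).ravel()][:,:2]*1000
    r=cv2.minAreaRect(q.astype(np.float32));b=cv2.boxPoints(r)
    e=b[1]-b[0];f=b[2]-b[1];L=e if np.hypot(*e)>np.hypot(*f) else f
    a=np.degrees(np.arctan2(L[1],L[0]));a=(a+90)%180-90
    # edges by percentiles along the axes
    c,s=np.cos(np.radians(a)),np.sin(np.radians(a));t=np.c_[q@[c,s],q@[-s,c]]
    lo,hi=np.percentile(t,[1,99],axis=0)
    cen=lo[0]+27-.5, (lo[1]+hi[1])/2
    print('n',len(q),'yaw',round(a,2),'len',np.round(hi-lo,1),'origin from cover front',np.round([c*cen[0]-s*cen[1],s*cen[0]+c*cen[1]],1),'used',RO,'corners',np.round(b).tolist())
    h=np.radians(-13.7)
    return im,d
E
python3 - <<'E'
from h import *
p,R=st()
rackfit()
plan([((.554,-.171),29.5,None)])
E
```

```text
t 5.03 tcp [ 0.5556 -0.1743  0.088 ] R [[0.229, 0.973, 0.0], [0.973, -0.229, -0.002], [-0.002, 0.001, -1.0]] F [-0.   1.2 -0.4] w 1.0 g 0.0 q [-0.18  0.55  0.49  1.93 -0.36  0.76  0.29]
n 459 yaw -13.86 len [63.2 39.1] origin from cover front [561.8 166. ] used [0.5613 0.1658] corners [[531.0, 153.0], [593.0, 137.0], [603.0, 177.0], [540.0, 192.0]]
tilt z [ 0. -0. -1.]
[[[0.2, -0.9, 29.3, 0, 0, 0.0], [0.4, -1.8, 58.6, 0, 0, 0.0]]]
```

Request:
{"method": "carry_out", "body": {"moves": [[[3,-2,30,0,0,0],[3,-2,50,0,0,0],[3,-2,58,0,0,0],[3,-2,58,0,0,0]]]}}

```text
time_s: 5.42
ee_pos: [0.5534, -0.1653, 0.0289]
orientation: [0.782, 0.624, -0.001, -0.001]
force: [0.6, -0.4, 0.2]
width: 1.0
grip_force: 0.0
```

Request:
{"method": "carry_out", "body": {"moves": [[[0,0,0,0,0,0],[0,0,0,0,0,0],[0,0,0,0,0,0],[0,0,0,0,0,0],[0,0,0,0,0,0]]], "grip": -1, "newtons": 50}}

```text
time_s: 5.83
ee_pos: [0.5557, -0.1673, 0.0326]
orientation: [0.782, 0.623, 0.001, 0.001]
force: [-1.6, 2.8, 9.9]
width: 0.674
grip_force: 51.3
```

Request:
{"method": "carry_out", "body": {"moves": [[[0,0,-10,0,0,0],[0,0,-40,0,0,0],[0,0,-80,0,0,0],[0,0,-100,0,0,0],[0,0,-100,0,0,0]]]}}

```text
time_s: 6.25
ee_pos: [0.5577, -0.1691, 0.1364]
orientation: [0.783, 0.623, 0.003, 0.004]
force: [1.5, -0.1, -1.6]
width: 0.674
grip_force: 53.5
```

```bash
sed -i 's/^YR=.*/YR=np.radians(-13.8); RO=np.array([.5618,.1660])/' h.py; python3 - <<'E'
from h import *
p,R=st()
plan([(rk(-90),p[2]*1000,76.2)])
E
```

```text
t 6.25 tcp [ 0.5577 -0.1691  0.1364] R [[0.225, 0.974, 0.01], [0.974, -0.225, -0.002], [0.001, 0.01, -1.0]] F [ 1.5 -0.1 -1.6] w 0.674 g 53.5 q [-0.22  0.48  0.54  1.9  -0.32  0.84  0.26]
tilt z [ 0.01  -0.002 -1.   ]
[[[25.3, -12.4, 0.0, 0, 0, -6.9], [50.6, -24.8, 0.0, 0, 0, -13.7], [75.8, -37.2, 0.0, 0, 0, -20.6], [101.1, -49.6, 0.0, 0, 0, -27.4], [126.4, -62.1, 0.0, 0, 0, -34.3]]]
[[[27.9, 4.0, 0.0, 0, 0, -6.9], [55.8, 8.0, 0.0, 0, 0, -13.7], [83.6, 12.0, 0.0, 0, 0, -20.6], [111.5, 16.0, 0.0, 0, 0, -27.4], [139.4, 20.0, 0.0, 0, 0, -34.3]]]
[[[20.8, 19.0, 0.0, 0, 0, -6.9], [41.6, 38.0, 0.0, 0, 0, -13.7], [62.3, 57.0, 0.0, 0, 0, -20.6]]]
```

Request:
{"method": "carry_out", "body": {"moves": [[[25,-12,0,0,0,-7],[51,-25,0,0,0,-14],[76,-37,0,0,0,-21],[101,-50,0,0,0,-27],[126,-62,0,0,0,-34]]], "newtons": 70}}

```text
time_s: 6.67
ee_pos: [0.5216, -0.0298, 0.1308]
orientation: [0.564, 0.826, 0.0, 0.0]
force: [0.4, -0.4, -0.0]
width: -0.001
grip_force: 0.0
```

Request:
{"method": "carry_out", "body": {"moves": [[[28,4,0,0,0,-7],[56,8,0,0,0,-14],[84,12,0,0,0,-21],[112,16,0,0,0,-27],[139,20,0,0,0,-34]]]}}

```text
time_s: 7.08
ee_pos: [0.4905, 0.1073, 0.1309]
orientation: [0.298, 0.955, 0.0, 0.0]
force: [0.5, -0.2, 0.0]
width: 0.0
grip_force: 0.0
```

Request:
{"method": "carry_out", "body": {"moves": [[[21,19,0,0,0,-7],[42,38,0,0,0,-14],[62,57,0,0,0,-21],[62,57,0,0,0,-21],[62,57,0,0,0,-21]]]}}

```text
time_s: 7.5
ee_pos: [0.4724, 0.1898, 0.1307]
orientation: [0.12, 0.993, 0.0, 0.0]
force: [-1.4, -0.9, 0.8]
width: -0.006
grip_force: 0.0
```

```bash
cat >> h.py <<'E'
def tgt(x,z,y=0):
    "single shift from the measured pose to rack (x,y) mm, TCP z mm, aligned"
    o=manip.get_obs();p=np.array(o['ee_pos'])*1000;R=Rn.from_quat(o['orientation']);M=R.as_matrix()
    g=np.r_[rk(x,y)*1000,z]; c,s=np.cos(YR),np.sin(YR)
    G=Rn.from_matrix(np.c_[[-c,-s,0],[-s,c,0],[0,0,-1]])
    e=(p[:2]/1000-RO)*1000
    print('rack pos',np.round([e@[c,s],e@[-s,c],p[2]],1),'shift',np.round(M.T@(g-p),1),'turn',np.round((R.inv()*G).as_rotvec(degrees=True),2))
E
python3 - <<'E'
from h import *
st();tgt(-90,53.6)
im,d=manip.get_image('scene');P=cloud('scene',d)
hsv=cv2.cvtColor(im,cv2.COLOR_RGB2HSV);m=cv2.inRange(hsv,(5,90,120),(18,255,255))>0
p=np.array(manip.get_obs()['ee_pos']);k=m&(np.linalg.norm(P-p,axis=-1)<.06);q=P[k]
print(len(q),q.mean(0),q.min(0),q.max(0)); A=np.c_[q[:,:2]-q[:,:2].mean(0),np.ones(len(q))];print(np.linalg.lstsq(A,q[:,2],rcond=None)[0])
cv2.imwrite('pics/f.png',cv2.resize(im[60:220,150:320,::-1],None,fx=4,fy=3.7,interpolation=2))
rackfit()
E
```

```text
t 7.5 tcp [0.4724 0.1898 0.1307] R [[-0.971, 0.239, 0.001], [0.239, 0.971, 0.001], [-0.0, 0.001, -1.0]] F [-1.4 -0.9  0.8] w -0.006 g 0.0 q [-0.58  0.33  0.1   2.05 -0.05  0.76  0.87]
rack pos [-92.5   1.8 130.7] shift [-2.5 -1.8 77.1] turn [ 0.04  0.02 -0.  ]
1 [0.46825039 0.21925782 0.17743078] [0.46825039 0.21925782 0.17743078] [0.46825039 0.21925782 0.17743078]
[0.         0.         0.17743078]
n 459 yaw -14.22 len [63.  39.4] origin from cover front [561.8 166.1] used [0.5618 0.166 ] corners [[530.0, 153.0], [593.0, 137.0], [603.0, 177.0], [541.0, 193.0]]
```

View pics/f.png

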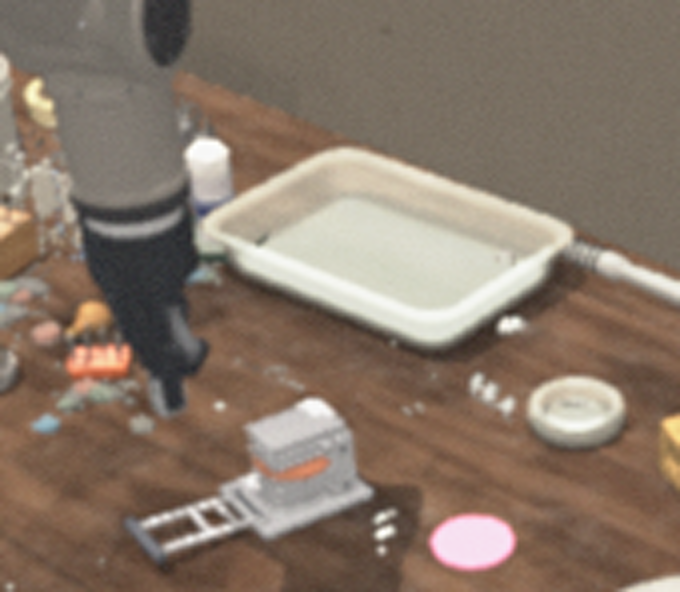

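The gripper is empty and shut, at about (165,380). The grip slackened and the disc dropped on the way, so I'll look for it.

```bash
cat >> h.py <<'E'
def discs():
    im,d=manip.get_image('top');np.savez('/tmp/top.npz',im=im,d=d);P=cloud('top',d)
    hsv=cv2.cvtColor(im,cv2.COLOR_RGB2HSV);m=cv2.inRange(hsv,(5,110,150),(18,255,255))
    n,_,s,c=cv2.connectedComponentsWithStats(m)
    for i in range(1,n):
        if s[i,4]>120 and 215<c[i][0]<460 and 110<c[i][1]<300:
            b=s[i];z=np.median(P[b[1]:b[1]+b[3],b[0]:b[0]+b[2],2]);print(np.round(c[i]),s[i],'z',round(float(z),4),np.round(atz('top',*c[i],.039),4))
    return im,d
E
python3 - <<'E'
from h import *
im,d=discs()
cv2.imwrite('pics/g.png',cv2.resize(im[110:290,240:440,::-1],None,fx=3.3,fy=3.3,interpolation=2))
E
```

```text
[345. 160.] [333 148  25  26 483] z 0.0382 [ 0.659  -0.2108  0.039 ]
[436. 178.] [417 169  39  19 192] z 0.0058 [ 0.6138 -0.4295  0.039 ]
[377. 193.] [365 181  25  25 478] z 0.0388 [ 0.5791 -0.2876  0.039 ]
[351. 219.] [339 207  25  24 470] z 0.0386 [ 0.5175 -0.2236  0.039 ]
[438. 221.] [420 215  39  11 164] z 0.0142 [ 0.5102 -0.4318  0.039 ]
```

View pics/g.png

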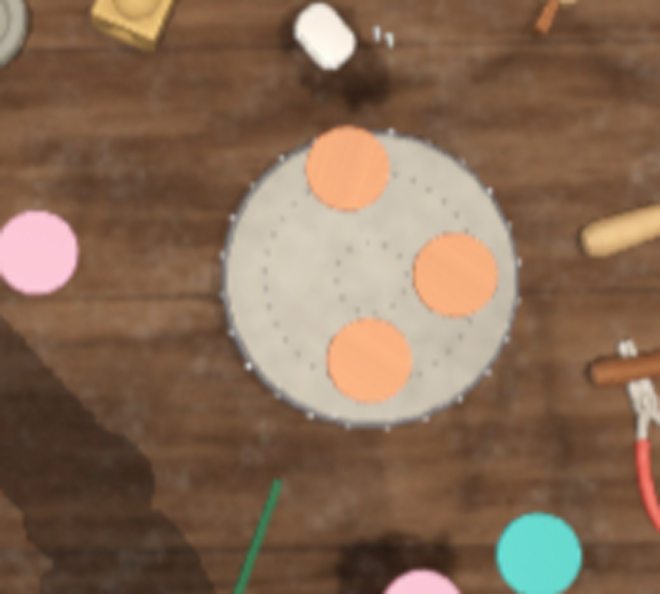

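All three copper discs lie flat on the turntable, at (348,168), (455,275) and (370,360) in the crop. I'll fetch the far one first, with the tool already lined up with the rack.

```bash
python3 - <<'E'
from h import *
plan([((.659,-.2108),110,76.2)])
E
```

```text
tilt z [ 0.    -0.001 -1.   ]
[[[-25.2, -30.9, 1.9, 0, 0, -0.0], [-50.4, -61.8, 3.7, 0, 0, -0.1], [-75.6, -92.8, 5.6, 0, 0, -0.1], [-100.9, -123.7, 7.4, 0, 0, -0.1], [-126.1, -154.6, 9.3, 0, 0, -0.1]]]
[[[-25.1, -31.0, 1.9, 0, 0, -0.0], [-50.3, -62.0, 3.7, 0, 0, -0.1], [-75.4, -93.0, 5.6, 0, 0, -0.1], [-100.5, -124.0, 7.4, 0, 0, -0.1], [-125.7, -154.9, 9.3, 0, 0, -0.1]]]
[[[-25.1, -31.1, 1.9, 0, 0, -0.0]]]
```

Request:
{"method": "carry_out", "body": {"moves": [[[-25,-31,2,0,0,0],[-50,-62,4,0,0,0],[-76,-93,6,0,0,0],[-101,-124,7,0,0,0],[-126,-155,9,0,0,0]]], "grip": 1}}

```text
time_s: 8.07
ee_pos: [0.5581, 0.0038, 0.1216]
orientation: [0.123, 0.992, -0.0, 0.0]
force: [1.4, 0.3, -0.5]
width: 0.709
grip_force: 0.0
```

```bash
python3 - <<'E'
from h import *
discs()
E
```

```text
[345. 160.] [333 148  25  26 488] z 0.0384 [ 0.6592 -0.2112  0.039 ]
[435. 178.] [417 169  39  19 202] z 0.0052 [ 0.6134 -0.4289  0.039 ]
[377. 193.] [365 181  25  25 478] z 0.0386 [ 0.579  -0.2876  0.039 ]
[351. 219.] [339 207  25  24 474] z 0.0387 [ 0.5177 -0.2235  0.039 ]
[438. 221.] [420 215  39  11 149] z 0.0149 [ 0.5102 -0.4322  0.039 ]
```

Request:
{"method": "carry_out", "body": {"moves": [[[-25,-31,2,0,0,0],[-50,-62,4,0,0,0],[-76,-93,6,0,0,0],[-101,-124,7,0,0,0],[-126,-155,9,0,0,0]]]}}

```text
time_s: 8.53
ee_pos: [0.6425, -0.1768, 0.1124]
orientation: [0.123, 0.992, -0.0, -0.0]
force: [1.5, -0.5, -0.9]
width: 1.004
grip_force: 0.0
```

Request:
{"method": "carry_out", "body": {"moves": [[[-25,-31,2,0,0,0],[-25,-31,2,0,0,0],[-25,-31,2,0,0,0]]]}}

```text
time_s: 8.78
ee_pos: [0.6583, -0.2148, 0.1098]
orientation: [0.125, 0.992, -0.001, -0.0]
force: [-0.5, -0.4, 0.4]
width: 1.002
grip_force: 0.0
```

```bash
python3 - <<'E'
from h import *
st();discs()
plan([((.659,-.2108),35,76.2)])
E
```

```text
t 8.78 tcp [ 0.6583 -0.2148  0.1098] R [[-0.969, 0.249, -0.001], [0.249, 0.969, -0.002], [0.0, -0.003, -1.0]] F [-0.5 -0.4  0.4] w 1.002 g 0.0 q [ 0.1   0.63  0.18  1.62 -0.13  0.91  1.65]
[338. 162.] [333 153  11  20 161] z 0.0391 [ 0.6552 -0.1951  0.039 ]
[435. 178.] [417 169  39  19 198] z 0.0056 [ 0.6135 -0.429   0.039 ]
[438. 220.] [420 215  39  11 156] z 0.0146 [ 0.5102 -0.4321  0.039 ]
tilt z [-0.001 -0.001 -1.   ]
[[[-0.2, 0.5, 37.4, 0, 0, -0.2], [-0.4, 1.0, 74.8, 0, 0, -0.4]]]
```

Request:
{"method": "carry_out", "body": {"moves": [[[0,1,35,0,0,0],[0,1,65,0,0,0],[0,1,76,0,0,0],[0,1,76,0,0,0],[0,1,76,0,0,0]]]}}

```text
time_s: 9.25
ee_pos: [0.6594, -0.2077, 0.0346]
orientation: [0.121, 0.993, 0.0, -0.0]
force: [1.0, 0.1, 0.6]
width: 1.0
grip_force: 0.0
```

Request:
{"method": "carry_out", "body": {"moves": [[[0,0,0,0,0,0],[0,0,0,0,0,0],[0,0,0,0,0,0],[0,0,0,0,0,0],[0,0,0,0,0,0]]], "grip": -1, "newtons": 70}}

```text
time_s: 9.67
ee_pos: [0.6633, -0.2099, 0.0389]
orientation: [0.122, 0.993, -0.001, 0.004]
force: [-0.4, -0.6, 18.7]
width: 0.299
grip_force: 9.3
```

Request:
{"method": "carry_out", "body": {"moves": [[[0,0,-20,0,0,0],[0,0,-60,0,0,0],[0,0,-80,0,0,0],[0,0,-80,0,0,0],[0,0,-80,0,0,0]]]}}

```text
time_s: 10.08
ee_pos: [0.6609, -0.209, 0.1168]
orientation: [0.122, 0.993, -0.0, 0.002]
force: [-0.0, 0.4, -0.8]
width: -0.003
grip_force: 0.0
```

```bash
python3 - <<'E'
from h import *
p,R=st()
plan([(rk(-90),p[2]*1000,76.2)])
E
```

```text
t 10.08 tcp [ 0.6609 -0.209   0.1168] R [[-0.97, 0.241, 0.004], [0.241, 0.97, -0.001], [-0.004, 0.0, -1.0]] F [-0.   0.4 -0.8] w -0.003 g 0.0 q [ 0.09  0.62  0.18  1.62 -0.13  0.91  1.65]
tilt z [ 0.004 -0.001 -1.   ]
[[[25.2, 30.9, 0.0, 0, 0, -0.0], [50.3, 61.8, 0.0, 0, 0, -0.0], [75.5, 92.7, 0.0, 0, 0, -0.0], [100.6, 123.5, 0.0, 0, 0, -0.1], [125.8, 154.4, 0.0, 0, 0, -0.1]]]
[[[25.1, 30.9, 0.0, 0, 0, -0.0], [50.2, 61.8, 0.0, 0, 0, -0.0], [75.3, 92.8, 0.0, 0, 0, -0.0], [100.4, 123.7, 0.0, 0, 0, -0.1], [125.5, 154.6, 0.0, 0, 0, -0.1]]]
[[[25.1, 31.0, 0.0, 0, 0, -0.0]]]
```

That grasp went over the top of the disc because it was too high. I'll step aside, re-measure, then grasp lower.

Request:
{"method": "carry_out", "body": {"moves": [[[0,40,0,0,0,0],[0,80,0,0,0,0],[0,120,0,0,0,0],[0,160,0,0,0,0],[0,160,0,0,0,0]]], "grip": 1}}

```text
time_s: 10.5
ee_pos: [0.6993, -0.0395, 0.1126]
orientation: [0.115, 0.993, 0.004, -0.001]
force: [-0.6, 3.0, -0.9]
width: 0.707
grip_force: 0.0
```

```bash
python3 - <<'E'
from h import *
st();discs()
E
```

```text
t 10.5 tcp [ 0.6993 -0.0395  0.1126] R [[-0.974, 0.229, -0.001], [0.229, 0.973, 0.008], [0.003, 0.007, -1.0]] F [-0.6  3.  -0.9] w 0.707 g 0.0 q [-0.14  0.64  0.16  1.59 -0.13  0.92  1.41]
[346. 160.] [334 148  25  25 489] z 0.0385 [ 0.6597 -0.2144  0.039 ]
[436. 177.] [417 169  39  19 202] z 0.0057 [ 0.6142 -0.4303  0.039 ]
[377. 194.] [365 182  25  25 478] z 0.0384 [ 0.5765 -0.2875  0.039 ]
[350. 219.] [338 207  25  24 478] z 0.0387 [ 0.5179 -0.2209  0.039 ]
```

Request:
{"method": "carry_out", "body": {"moves": [[[0,0,0,0,0,0],[0,0,0,0,0,0],[0,0,0,0,0,0],[0,0,0,0,0,0],[0,0,0,0,0,0]]]}}

```text
time_s: 10.97
ee_pos: [0.6979, -0.0547, 0.1142]
orientation: [0.122, 0.992, -0.0, -0.0]
force: [0.9, -0.9, 0.2]
width: 1.003
grip_force: 0.0
```

```bash
python3 - <<'E'
from h import *
st();plan([((.6597,-.2144),112,76.2)])
E
```

```text
t 10.97 tcp [ 0.6979 -0.0547  0.1142] R [[-0.97, 0.243, -0.0], [0.243, 0.97, -0.0], [0.0, -0.0, -1.0]] F [ 0.9 -0.9  0.2] w 1.003 g 0.0 q [-0.13  0.64  0.17  1.59 -0.13  0.92  1.41]
tilt z [-0. -0. -1.]
[[[-0.4, -32.8, 0.4, 0, 0, -0.1], [-0.7, -65.7, 0.9, 0, 0, -0.1], [-1.1, -98.5, 1.3, 0, 0, -0.2], [-1.4, -131.3, 1.8, 0, 0, -0.2], [-1.8, -164.2, 2.2, 0, 0, -0.3]]]
```

Request:
{"method": "carry_out", "body": {"moves": [[[0,-33,2,0,0,0],[-1,-66,2,0,0,0],[-1,-99,2,0,0,0],[-1,-132,2,0,0,0],[-2,-164,2,0,0,0]]]}}

```text
time_s: 11.38
ee_pos: [0.6596, -0.2153, 0.1124]
orientation: [0.122, 0.993, -0.0, -0.0]
force: [0.3, -0.5, -0.6]
width: 0.998
grip_force: 0.0
```

Request:
{"method": "carry_out", "body": {"moves": [[[0,0,0,0,0,0],[0,0,25,0,0,0],[0,0,60,0,0,0],[0,0,84.5,0,0,0],[0,0,84.5,0,0,0]]]}}

```text
time_s: 11.8
ee_pos: [0.6571, -0.2122, 0.0227]
orientation: [0.122, 0.993, 0.001, -0.004]
force: [0.0, 0.2, -0.3]
width: 1.001
grip_force: 0.0
```

Request:
{"method": "carry_out", "body": {"moves": [[[0,0,0,0,0,0],[0,0,0,0,0,0],[0,0,0,0,0,0]]]}}

```text
time_s: 12.05
ee_pos: [0.6619, -0.2135, 0.03]
orientation: [0.122, 0.993, -0.0, 0.002]
force: [-0.0, -0.8, 0.5]
width: 1.003
grip_force: 0.0
```

Request:
{"method": "carry_out", "body": {"moves": [[[0,0,0,0,0,0],[0,0,0,0,0,0],[0,0,0,0,0,0],[0,0,0,0,0,0],[0,0,0,0,0,0]]], "grip": -1, "newtons": 60}}

```text
time_s: 12.47
ee_pos: [0.6616, -0.2135, 0.0302]
orientation: [0.122, 0.993, -0.0, 0.001]
force: [-2.6, -0.1, 9.1]
width: 0.685
grip_force: 62.0
```

Request:
{"method": "carry_out", "body": {"moves": [[[0,0,0,0,0,0],[0,0,0,0,0,0]]]}}

```text
time_s: 12.63
ee_pos: [0.6616, -0.2136, 0.0302]
orientation: [0.122, 0.993, -0.0, 0.001]
force: [-2.0, 1.1, 8.7]
width: 0.684
grip_force: 62.0
```

Request:
{"method": "carry_out", "body": {"moves": [[[0,0,-8,0,0,0],[0,0,-30,0,0,0],[0,0,-60,0,0,0],[0,0,-80,0,0,0],[0,0,-80,0,0,0]]]}}

```text
time_s: 13.05
ee_pos: [0.6636, -0.214, 0.1137]
orientation: [0.122, 0.993, -0.001, 0.004]
force: [-0.2, -0.6, 0.0]
width: 0.68
grip_force: 64.3
```

Request:
{"method": "carry_out", "body": {"moves": [[[0,0,0,0,0,0],[0,0,0,0,0,0],[0,0,0,0,0,0]]]}}

```text
time_s: 13.3
ee_pos: [0.6595, -0.2125, 0.1064]
orientation: [0.121, 0.993, 0.0, -0.001]
force: [0.1, 0.7, -1.1]
width: 0.682
grip_force: 64.3
```

```bash
python3 - <<'E'
from h import *
p,R=st()
plan([(rk(-90),p[2]*1000,76.2)])
E
```

```text
t 13.3 tcp [ 0.6595 -0.2125  0.1064] R [[-0.971, 0.241, -0.002], [0.241, 0.971, 0.001], [0.003, 0.0, -1.0]] F [ 0.1  0.7 -1.1] w 0.682 g 64.3 q [ 0.1   0.64  0.18  1.62 -0.13  0.9   1.66]
tilt z [-0.002  0.001 -1.   ]
[[[25.1, 31.2, 0.0, 0, 0, -0.0], [50.2, 62.5, 0.0, 0, 0, -0.0], [75.3, 93.7, 0.0, 0, 0, -0.0], [100.4, 124.9, 0.0, 0, 0, -0.1], [125.5, 156.1, 0.0, 0, 0, -0.1]]]
[[[25.1, 31.3, 0.0, 0, 0, -0.0], [50.1, 62.5, 0.0, 0, 0, -0.0], [75.2, 93.8, 0.0, 0, 0, -0.0], [100.2, 125.0, 0.0, 0, 0, -0.1], [125.3, 156.3, 0.0, 0, 0, -0.1]]]
[[[25.0, 31.3, 0.0, 0, 0, -0.0]]]
```

Request:
{"method": "carry_out", "body": {"moves": [[[12,15,0,0,0,0],[37,46,0,0,0,0],[62,77,0,0,0,0],[87,108,0,0,0,0],[112,140,0,0,0,0]]]}}

```text
time_s: 13.72
ee_pos: [0.5837, -0.0488, 0.1065]
orientation: [0.122, 0.993, -0.0, -0.001]
force: [1.1, 1.7, -0.0]
width: 0.68
grip_force: 64.3
```

Request:
{"method": "carry_out", "body": {"moves": [[[25,31,0,0,0,0],[50,62,0,0,0,0],[75,93,0,0,0,0],[100,125,0,0,0,0],[125,156,0,0,0,0]]]}}

```text
time_s: 14.13
ee_pos: [0.5001, 0.133, 0.1069]
orientation: [0.121, 0.993, -0.0, -0.001]
force: [-0.2, 0.6, -0.7]
width: 0.685
grip_force: 64.3
```

Request:
{"method": "carry_out", "body": {"moves": [[[20,25,0,0,0,0],[34,42,0,0,0,0],[39,48,0,0,0,0],[39,48,0,0,0,0],[39,48,0,0,0,0]]]}}

```text
time_s: 14.55
ee_pos: [0.4757, 0.1865, 0.1073]
orientation: [0.122, 0.993, -0.001, -0.0]
force: [0.6, -1.3, -1.1]
width: 0.685
grip_force: 64.4
```

Request:
{"method": "carry_out", "body": {"moves": [[[0,0,0,0,0,0],[0,0,0,0,0,0],[0,0,0,0,0,0]]]}}

```text
time_s: 14.8
ee_pos: [0.4763, 0.1859, 0.1077]
orientation: [0.123, 0.992, -0.0, 0.0]
force: [-0.5, -1.0, -1.3]
width: 0.685
grip_force: 64.3
```

```bash
cat >> h.py <<'E'
def held():
    im,d=manip.get_image('scene');P=cloud('scene',d)
    hsv=cv2.cvtColor(im,cv2.COLOR_RGB2HSV);m=cv2.inRange(hsv,(5,90,120),(18,255,255))>0
    p=np.array(manip.get_obs()['ee_pos'])+[0,0,.006];k=m&(np.linalg.norm(P-p,axis=-1)<.05);q=P[k]
    c,s=np.cos(YR),np.sin(YR);e=(q-p)*1000;t=np.c_[e[:,:2]@[c,s],e[:,:2]@[-s,c],e[:,2]]
    print('disc pts',len(t),'rel tcp+6',t.mean(0).round(1),t.min(0).round(1),t.max(0).round(1)); A=np.c_[t[:,:2],np.ones(len(t))];print('z slope x,y',np.linalg.lstsq(A,t[:,2],rcond=None)[0].round(3))
    return im
E
python3 - <<'E'
from h import *
st();tgt(-80,51.5);im=held();rackfit()
cv2.imwrite('pics/i.png',cv2.resize(im[90:220,170:300,::-1],None,fx=4.5,fy=4.5,interpolation=2))
E
```

```text
t 14.8 tcp [0.4763 0.1859 0.1077] R [[-0.97, 0.244, 0.0], [0.244, 0.97, -0.001], [-0.0, -0.001, -1.0]] F [-0.5 -1.  -1.3] w 0.685 g 64.3 q [-0.59  0.37  0.12  2.06 -0.07  0.71  0.89]
rack pos [-87.8  -1.  107.7] shift [-7.8  1.1 56.2] turn [-0.03  0.01 -0.31]
disc pts 138 rel tcp+6 [-13.2  -1.    3.6] [-33.7 -35.   -1.6] [26.4 29.5 22.4]
z slope x,y [ 0.069 -0.031  4.524]
n 461 yaw -12.59 len [63.1 39.6] origin from cover front [596.7 162.2] used [0.5618 0.166 ] corners [[566.0, 148.0], [628.0, 134.0], [638.0, 179.0], [576.0, 193.0]]
```

View pics/i.png

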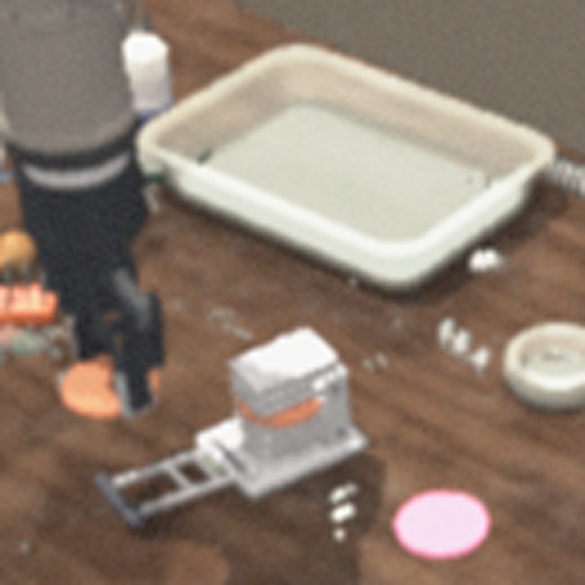

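The disc is held level at (105,385), but the rack has been knocked about 35 mm. I'll refit its pose.

```bash
sed -i 's/^YR=.*/YR=np.radians(-12.8); RO=np.array([.5967,.1622])/' h.py
sed -i 's|^    h=np.radians(-13.7)|    w,v=np.linalg.eigh(np.cov(q.T));v=v[:,1];ap=np.degrees(np.arctan(v[1]/v[0]));m=q.mean(0);c,s=np.cos(np.radians(ap)),np.sin(np.radians(ap));print("PCA yaw",round(ap,2),"origin",np.round(m-[4.5*c,4.5*s],1))|' h.py
python3 - <<'E'
from h import *
for i in range(2): im,d=rackfit()
tgt(-80,53.2)
# racked disc points
P=cloud('top',d);hsv=cv2.cvtColor(im,cv2.COLOR_RGB2HSV);m=cv2.inRange(hsv,(5,90,120),(18,255,255))>0
c,s=np.cos(YR),np.sin(YR);e=(P[...,:2]-RO)*1000;t=np.stack([e@[c,s],e@[-s,c],P[...,2]*1000],-1)
k=m&(abs(t[...,0])<45)&(abs(t[...,1])<36)&(t[...,2]>38)&(t[...,2]<56);print(k.sum(),t[k].min(0),t[k].max(0))
E
```

```text
n 447 yaw -13.16 len [63.  39.4] origin from cover front [596.7 161.9] used [0.5967 0.1622] corners [[566.0, 149.0], [628.0, 134.0], [637.0, 174.0], [575.0, 188.0]]
PCA yaw -13.24 origin [597.1 161.9]
n 450 yaw -12.65 len [62.5 39.4] origin from cover front [596.9 162.2] used [0.5967 0.1622] corners [[566.0, 149.0], [628.0, 135.0], [637.0, 174.0], [575.0, 188.0]]
PCA yaw -13.35 origin [597.2 161.8]
rack pos [-123.3   -2.5  107.8] shift [-43.2   3.4  54.6] turn [ 0.    0.01 -1.2 ]
66 [-29.49454423 -30.28538726  42.29688919] [12.79872945 29.26708364 51.74301363]
```

```bash
sed -i 's/^YR=.*/YR=np.radians(-13.2); RO=np.array([.5970,.1619])/' h.py
python3 - <<'E'
from h import *
tgt(-80,51.2)
E
```

```text
rack pos [-123.6   -3.2  107.8] shift [-43.6   3.8  56.6] turn [ 0.    0.01 -0.8 ]
```

Request:
{"method": "carry_out", "body": {"moves": [[[-20,2,20,0,0,-0.8],[-44,4,45,0,0,-0.8],[-44,4,56.5,0,0,-0.8],[-44,4,56.5,0,0,-0.8],[-44,4,56.5,0,0,-0.8]]]}}

```text
time_s: 15.42
ee_pos: [0.5182, 0.1804, 0.0507]
orientation: [0.115, 0.993, -0.001, -0.001]
force: [-0.7, 0.7, 0.1]
width: 0.68
grip_force: 64.5
```

Request:
{"method": "carry_out", "body": {"moves": [[[0,0,0,0,0,0],[0,0,0,0,0,0],[0,0,0,0,0,0]]]}}

```text
time_s: 15.67
ee_pos: [0.5194, 0.1814, 0.0524]
orientation: [0.114, 0.993, 0.001, 0.001]
force: [-0.3, 0.2, -0.9]
width: 0.682
grip_force: 64.5
```

```bash
python3 - <<'E'
from h import *
st();tgt(-40,51.2);im=held();rackfit()
cv2.imwrite('pics/j.png',cv2.resize(im[110:220,170:290,::-1],None,fx=5,fy=5,interpolation=2))
E
```

```text
t 15.67 tcp [0.5194 0.1814 0.0524] R [[-0.974, 0.227, 0.001], [0.227, 0.974, 0.001], [-0.001, 0.001, -1.0]] F [-0.3  0.2 -0.9] w 0.682 g 64.5 q [-0.53  0.51  0.11  2.   -0.09  0.63  0.97]
rack pos [-80.    1.2  52.4] shift [-40.   -1.3   1.2] turn [0.07 0.06 0.08]
disc pts 133 rel tcp+6 [-12.8   1.2   2.9] [-33.1 -30.3 -13. ] [47.6 30.5  7.6]
z slope x,y [-0.063  0.031  2.095]
n 457 yaw -12.75 len [63.1 39.6] origin from cover front [596.6 161.9] used [0.597  0.1619] corners [[565.0, 147.0], [628.0, 132.0], [637.0, 175.0], [575.0, 189.0]]
PCA yaw -13.15 origin [597.  161.8]
```

View pics/j.png

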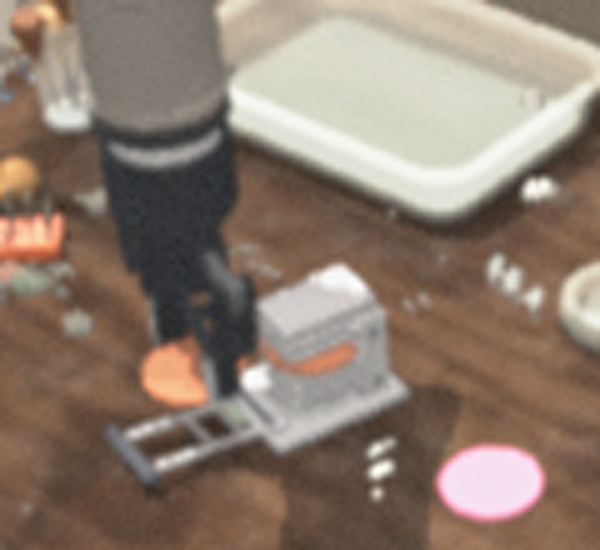

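The disc at (175,370) is lined up in front of the rack and the camera agrees on the rack pose. I'll slide it in gently.

Request:
{"method": "carry_out", "body": {"moves": [[[-8,-1,0,0,0,0],[-16,-1,0,0,0,0],[-24,-1,0,0,0,0],[-30,-1,0,0,0,0],[-36,-1,0,0,0,0]]]}}

```text
time_s: 16.18
ee_pos: [0.5553, 0.1712, 0.0513]
orientation: [0.115, 0.993, -0.0, 0.0]
force: [0.2, -0.0, -1.9]
width: 0.683
grip_force: 64.5
```

Request:
{"method": "carry_out", "body": {"moves": [[[-4,0,0,0,0,0],[-8,0,0,0,0,0],[-12,0,0,0,0,0],[-12,0,0,0,0,0]]]}}

```text
time_s: 16.52
ee_pos: [0.5667, 0.1686, 0.0513]
orientation: [0.115, 0.993, 0.0, 0.0]
force: [0.9, 0.3, -0.0]
width: 0.683
grip_force: 64.5
```

```bash
python3 - <<'E'
from h import *
st();tgt(-4,51.2);rackfit()
E
```

```text
t 16.52 tcp [0.5667 0.1686 0.0513] R [[-0.974, 0.228, 0.001], [0.228, 0.974, -0.0], [-0.001, 0.0, -1.0]] F [ 0.9  0.3 -0. ] w 0.683 g 64.5 q [-0.48  0.57  0.11  1.9  -0.09  0.68  1.03]
rack pos [-31.   -0.4  51.3] shift [-27.    0.4   0.1] turn [0.01 0.04 0.02]
n 211 yaw 76.09 len [42.3 42.2] origin from cover front [613.5 164.5] used [0.597  0.1619] corners [[584.0, 144.0], [628.0, 133.0], [639.0, 178.0], [595.0, 189.0]]
PCA yaw 35.78 origin [612.9 151.5]
```

Request:
{"method": "carry_out", "body": {"moves": [[[-6,0,0,0,0,0],[-12,0,0,0,0,0],[-18,0,0,0,0,0],[-23,0,0,0,0,0],[-27,0,0,0,0,0]]]}}

```text
time_s: 16.98
ee_pos: [0.593, 0.1624, 0.0514]
orientation: [0.115, 0.993, 0.0, 0.0]
force: [-0.3, -0.1, -0.9]
width: 0.685
grip_force: 64.5
```

Request:
{"method": "carry_out", "body": {"moves": [[[-2,0,0,0,0,0],[-4,0,0,0,0,0],[-4,0,0,0,0,0]]]}}

```text
time_s: 17.23
ee_pos: [0.5963, 0.1617, 0.0512]
orientation: [0.115, 0.993, -0.0, 0.0]
force: [-0.2, 0.2, -1.5]
width: 0.68
grip_force: 64.5
```

Request:
{"method": "carry_out", "body": {"moves": [[[0,0,1,0,0,0],[0,0,2,0,0,0],[0,0,2,0,0,0]]]}}

```text
time_s: 17.48
ee_pos: [0.5958, 0.162, 0.0493]
orientation: [0.114, 0.993, 0.0, -0.0]
force: [0.5, 0.4, -0.3]
width: 0.686
grip_force: 64.7
```

Request:
{"method": "carry_out", "body": {"moves": [[[0,0,0,0,0,0],[0,0,0,0,0,0],[0,0,0,0,0,0],[0,0,0,0,0,0]]], "grip": 1}}

```text
time_s: 17.82
ee_pos: [0.5961, 0.1619, 0.0493]
orientation: [0.115, 0.993, 0.0, 0.0]
force: [-0.0, -0.2, 0.6]
width: 1.0
grip_force: 0.0
```

Request:
{"method": "carry_out", "body": {"moves": [[[15,0,0,0,0,0],[35,0,0,0,0,0],[60,0,0,0,0,0],[80,0,0,0,0,0],[85,0,0,0,0,0]]]}}

```text
time_s: 18.23
ee_pos: [0.5097, 0.1821, 0.0489]
orientation: [0.113, 0.994, -0.0, -0.002]
force: [-0.1, -0.6, 0.3]
width: 0.999
grip_force: 0.0
```

Request:
{"method": "carry_out", "body": {"moves": [[[0,0,0,0,0,0],[0,0,0,0,0,0],[0,0,0,0,0,0],[0,0,0,0,0,0],[0,0,0,0,0,0]]], "grip": -1}}

```text
time_s: 18.65
ee_pos: [0.5143, 0.1808, 0.0493]
orientation: [0.115, 0.993, 0.0, 0.0]
force: [-0.0, 0.5, -0.2]
width: 0.297
grip_force: 0.0
```

Request:
{"method": "carry_out", "body": {"moves": [[[0,0,0,0,0,0],[0,0,0,0,0,0],[0,0,0,0,0,0],[0,0,0,0,0,0]]]}}

```text
time_s: 18.98
ee_pos: [0.5133, 0.1811, 0.0493]
orientation: [0.115, 0.993, -0.0, -0.0]
force: [0.2, 0.4, 0.0]
width: -0.001
grip_force: 0.0
```

```bash
python3 - <<'E'
from h import *
st();tgt(-39,54);rackfit()
im,d=manip.get_image('scene')
cv2.imwrite('pics/k.png',cv2.resize(im[110:220,170:290,::-1],None,fx=5,fy=5,interpolation=2))
E
```

```text
t 18.98 tcp [0.5133 0.1811 0.0493] R [[-0.974, 0.228, -0.0], [0.228, 0.974, 0.0], [0.0, -0.0, -1.0]] F [0.2 0.4 0. ] w -0.001 g 0.0 q [-0.54  0.51  0.11  2.01 -0.09  0.62  0.97]
rack pos [-85.9  -0.4  49.3] shift [-46.9   0.4  -4.8] turn [-0.   -0.    0.04]
n 462 yaw -13.56 len [62.8 39.3] origin from cover front [596.6 161.9] used [0.597  0.1619] corners [[565.0, 149.0], [628.0, 134.0], [638.0, 173.0], [575.0, 188.0]]
PCA yaw -13.27 origin [597.  161.9]
```

View pics/k.png

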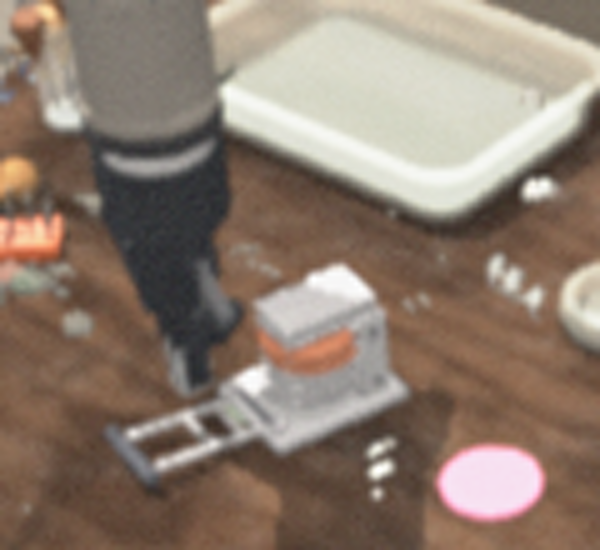

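The new disc sits above the racked one, at about (305,345). I'll push both home with the shut fingers.

Request:
{"method": "carry_out", "body": {"moves": [[[-15,0,6,0,0,0],[-30,0,6,0,0,0],[-37,0,6,0,0,0],[-40,0,6,0,0,0],[-42,0,6,0,0,0]]]}}

```text
time_s: 19.5
ee_pos: [0.554, 0.1715, 0.0432]
orientation: [0.115, 0.993, -0.0, -0.0]
force: [-1.2, 0.5, -0.1]
width: 0.001
grip_force: 0.5
```

Request:
{"method": "carry_out", "body": {"moves": [[[-1,0,0,0,0,0],[-2,0,0,0,0,0],[-2,0,0,0,0,0]]]}}

```text
time_s: 19.75
ee_pos: [0.5554, 0.1714, 0.0432]
orientation: [0.114, 0.993, -0.0, -0.0]
force: [-1.2, -0.4, -0.9]
width: 0.004
grip_force: 0.5
```

Request:
{"method": "carry_out", "body": {"moves": [[[-1,0,0,0,0,0],[-2,0,0,0,0,0],[-2,0,0,0,0,0]]]}}

```text
time_s: 20.0
ee_pos: [0.5573, 0.171, 0.0432]
orientation: [0.114, 0.993, -0.0, -0.001]
force: [-3.7, 1.0, 1.2]
width: 0.003
grip_force: 1.8
```

Request:
{"method": "carry_out", "body": {"moves": [[[-1,0,0,0,0,0],[-2,0,0,0,0,0],[-2,0,0,0,0,0]]]}}

```text
time_s: 20.25
ee_pos: [0.5575, 0.1709, 0.0431]
orientation: [0.114, 0.993, -0.0, -0.002]
force: [-8.4, 1.5, 5.6]
width: 0.001
grip_force: 4.5
```

```bash
python3 - <<'E'
from h import *
st();tgt(-39,43)
E
```

```text
t 20.25 tcp [0.5575 0.1709 0.0431] R [[-0.974, 0.227, -0.005], [0.227, 0.974, -0.0], [0.005, -0.001, -1.0]] F [-8.4  1.5  5.6] w 0.001 g 4.5 q [-0.48  0.57  0.11  1.92 -0.1   0.66  1.02]
rack pos [-40.5  -0.2  43.1] shift [-1.5  0.2  0. ] turn [-0.06 -0.27  0.1 ]
```

The discs hit the back wall and the force rose to 8 N, so both are home. I'll back off and fetch the next disc.

Request:
{"method": "carry_out", "body": {"moves": [[[10,0,0,0,0,0],[35,0,-10,0,0,0],[55,0,-40,0,0,0],[60,0,-68,0,0,0],[60,0,-68,0,0,0]]]}}

```text
time_s: 20.67
ee_pos: [0.5032, 0.1857, 0.1159]
orientation: [0.114, 0.993, 0.002, 0.003]
force: [0.9, 0.2, -0.9]
width: 0.001
grip_force: 0.0
```

Request:
{"method": "carry_out", "body": {"moves": [[[0,0,0,0,0,0],[0,0,0,0,0,0],[0,0,0,0,0,0]]], "grip": 1}}

```text
time_s: 20.92
ee_pos: [0.5015, 0.1834, 0.1105]
orientation: [0.115, 0.993, -0.0, -0.0]
force: [0.3, -0.5, -0.0]
width: 0.414
grip_force: 0.0
```

```bash
python3 - <<'E'
from h import *
rackfit();st();discs()
plan([((.518,-.221),111,76.8)])
E
```

```text
n 451 yaw -12.31 len [62.8 39. ] origin from cover front [596.6 161.9] used [0.597  0.1619] corners [[566.0, 148.0], [629.0, 134.0], [637.0, 173.0], [574.0, 187.0]]
PCA yaw -13.1 origin [597.1 162. ]
t 20.97 tcp [0.5014 0.1834 0.1103] R [[-0.974, 0.228, -0.001], [0.228, 0.974, -0.001], [0.001, -0.001, -1.0]] F [ 0.1  0.2 -0.9] w 0.503 g 0.0 q [-0.57  0.4   0.13  2.01 -0.07  0.74  0.94]
[436. 178.] [417 169  39  19 190] z 0.0056 [ 0.6136 -0.4292  0.039 ]
[377. 194.] [365 182  25  24 476] z 0.0386 [ 0.5773 -0.2874  0.039 ]
[351. 219.] [339 207  25  24 470] z 0.0386 [ 0.5177 -0.2218  0.039 ]
[438. 221.] [420 215  39  11 164] z 0.015 [ 0.5102 -0.4319  0.039 ]
tilt z [-0.001 -0.001 -1.   ]
[[[-10.8, -39.0, -0.1, 0, 0, 0.0], [-21.7, -78.0, -0.1, 0, 0, 0.0], [-32.5, -117.0, -0.2, 0, 0, 0.0], [-43.4, -156.0, -0.3, 0, 0, 0.0], [-54.2, -195.0, -0.4, 0, 0, 0.0]]]
[[[-10.9, -39.0, -0.1, 0, 0, 0.0], [-21.7, -78.0, -0.1, 0, 0, 0.0], [-32.6, -117.0, -0.2, 0, 0, 0.0], [-43.4, -156.0, -0.3, 0, 0, 0.0], [-54.3, -195.0, -0.4, 0, 0, 0.0]]]
```

Request:
{"method": "carry_out", "body": {"moves": [[[-5,-19,0,0,0,0],[-16,-57,0,0,0,0],[-27,-96,0,0,0,0],[-38,-135,0,0,0,0],[-48,-174,0,0,0,0]]]}}

```text
time_s: 21.43
ee_pos: [0.5085, 0.0015, 0.1106]
orientation: [0.114, 0.993, -0.0, -0.0]
force: [1.2, -0.1, 0.3]
width: 0.998
grip_force: 0.0
```

Request:
{"method": "carry_out", "body": {"moves": [[[-11,-39,0,0,0,0],[-22,-78,0,0,0,0],[-33,-117,0,0,0,0],[-44,-156,0,0,0,0],[-54,-195,0,0,0,0]]]}}

```text
time_s: 21.85
ee_pos: [0.5165, -0.2009, 0.1105]
orientation: [0.115, 0.993, -0.0, -0.0]
force: [1.0, -0.2, -0.2]
width: 0.997
grip_force: 0.0
```

Request:
{"method": "carry_out", "body": {"moves": [[[-6,-21,0,0,0,0],[-6,-21,20,0,0,0],[-6,-21,50,0,0,0],[-6,-21,62,0,0,0],[-6,-21,62,0,0,0]]]}}

```text
time_s: 22.27
ee_pos: [0.5153, -0.2195, 0.0458]
orientation: [0.115, 0.993, 0.001, -0.004]
force: [-0.7, 0.9, 0.4]
width: 1.0
grip_force: 0.0
```

Request:
{"method": "carry_out", "body": {"moves": [[[0,0,0,0,0,0],[0,0,0,0,0,0],[0,0,0,0,0,0]]]}}

```text
time_s: 22.52
ee_pos: [0.519, -0.2205, 0.0505]
orientation: [0.114, 0.993, -0.0, 0.001]
force: [0.5, 0.5, 0.7]
width: 1.002
grip_force: 0.0
```

```bash
python3 - <<'E'
from h import *
st()
plan([((.518,-.221),27.5,76.8)])
E
```

```text
t 22.52 tcp [ 0.519  -0.2205  0.0505] R [[-0.974, 0.227, 0.002], [0.227, 0.974, -0.001], [-0.002, -0.0, -1.0]] F [0.5 0.5 0.7] w 1.002 g 0.0 q [ 0.15  0.54  0.19  1.97 -0.16  0.64  1.78]
tilt z [ 0.002 -0.001 -1.   ]
[[[0.9, -0.7, 23.0, 0, 0, 0.1]]]
```

Request:
{"method": "carry_out", "body": {"moves": [[[0,0,8,0,0,0],[0,0,16,0,0,0],[0,0,21,0,0,0],[0,0,21,0,0,0],[0,0,21,0,0,0]]]}}

```text
time_s: 22.93
ee_pos: [0.5175, -0.2203, 0.0277]
orientation: [0.115, 0.993, 0.0, -0.001]
force: [0.2, 0.4, 0.3]
width: 1.001
grip_force: 0.0
```

Request:
{"method": "carry_out", "body": {"moves": [[[0,0,0,0,0,0],[0,0,0,0,0,0],[0,0,0,0,0,0],[0,0,0,0,0,0],[0,0,0,0,0,0]]], "grip": -1, "newtons": 60}}

```text
time_s: 23.35
ee_pos: [0.5185, -0.2209, 0.0295]
orientation: [0.115, 0.993, -0.0, 0.001]
force: [-2.2, -0.4, 7.7]
width: 0.687
grip_force: 65.2
```

Request:
{"method": "carry_out", "body": {"moves": [[[0,0,0,0,0,0],[0,0,0,0,0,0]]]}}

```text
time_s: 23.52
ee_pos: [0.5185, -0.221, 0.0295]
orientation: [0.115, 0.993, -0.0, 0.001]
force: [-1.8, -0.4, 8.5]
width: 0.682
grip_force: 65.1
```

Request:
{"method": "carry_out", "body": {"moves": [[[0,0,-8,0,0,0],[0,0,-30,0,0,0],[0,0,-60,0,0,0],[0,0,-80,0,0,0],[0,0,-82,0,0,0]]]}}

```text
time_s: 23.93
ee_pos: [0.5203, -0.2215, 0.1145]
orientation: [0.115, 0.993, -0.001, 0.003]
force: [0.3, -1.0, -1.4]
width: 0.684
grip_force: 64.7
```

Request:
{"method": "carry_out", "body": {"moves": [[[0,0,0,0,0,0],[0,0,0,0,0,0],[0,0,0,0,0,0],[0,0,0,0,0,0]]]}}

```text
time_s: 24.27
ee_pos: [0.517, -0.2201, 0.109]
orientation: [0.114, 0.993, 0.0, -0.001]
force: [0.8, -0.2, -1.3]
width: 0.685
grip_force: 64.7
```

```bash
python3 - <<'E'
from h import *
st()
plan([(rk(-85),110,76.8)]);rackfit()
E
```

```text
t 24.27 tcp [ 0.517  -0.2201  0.109 ] R [[-0.974, 0.227, -0.003], [0.227, 0.974, 0.001], [0.003, 0.0, -1.0]] F [ 0.8 -0.2 -1.3] w 0.685 g 64.7 q [ 0.12  0.45  0.21  1.95 -0.13  0.76  1.75]
tilt z [-0.003  0.001 -1.   ]
[[[9.4, 39.0, -0.1, 0, 0, 0.0], [18.8, 78.0, -0.2, 0, 0, 0.0], [28.2, 117.1, -0.3, 0, 0, 0.0], [37.6, 156.1, -0.4, 0, 0, 0.0], [47.0, 195.1, -0.5, 0, 0, 0.0]]]
[[[9.4, 39.0, -0.1, 0, 0, 0.0], [18.8, 78.0, -0.2, 0, 0, 0.0], [28.3, 117.1, -0.3, 0, 0, 0.0], [37.7, 156.1, -0.4, 0, 0, 0.0], [47.1, 195.1, -0.5, 0, 0, 0.0]]]
n 447 yaw -12.34 len [63.1 39.9] origin from cover front [596.6 162.3] used [0.597  0.1619] corners [[566.0, 148.0], [629.0, 134.0], [638.0, 177.0], [575.0, 190.0]]
PCA yaw -10.65 origin [597.  161.8]
```

Request:
{"method": "carry_out", "body": {"moves": [[[5,19,0,0,0,0],[14,57,0,0,0,0],[23,96,0,0,0,0],[33,135,0,0,0,0],[42,174,0,0,0,0]]]}}

```text
time_s: 24.73
ee_pos: [0.5159, -0.0399, 0.1096]
orientation: [0.115, 0.993, -0.0, -0.001]
force: [1.2, -0.0, -1.2]
width: 0.686
grip_force: 64.7
```

Request:
{"method": "carry_out", "body": {"moves": [[[9,39,0,0,0,0],[19,78,0,0,0,0],[28,117,0,0,0,0],[38,156,0,0,0,0],[47,195,0,0,0,0]]]}}

```text
time_s: 25.15
ee_pos: [0.5144, 0.1609, 0.1097]
orientation: [0.115, 0.993, -0.0, -0.001]
force: [0.8, 0.1, -2.1]
width: 0.681
grip_force: 64.7
```

Request:
{"method": "carry_out", "body": {"moves": [[[4,15,0,0,0,0],[5,21,15,0,0,0],[5,21,35,0,0,0],[5,21,46,0,0,0],[5,21,47,0,0,0]]]}}

```text
time_s: 25.57
ee_pos: [0.5131, 0.1797, 0.0605]
orientation: [0.115, 0.993, -0.002, -0.002]
force: [-0.7, 0.5, -1.4]
width: 0.683
grip_force: 64.8
```

Request:
{"method": "carry_out", "body": {"moves": [[[0,0,0,0,0,0],[0,0,0,0,0,0],[0,0,0,0,0,0],[0,0,0,0,0,0],[0,0,0,0,0,0]]]}}

```text
time_s: 25.98
ee_pos: [0.5157, 0.1807, 0.064]
orientation: [0.115, 0.993, 0.0, 0.001]
force: [1.0, -0.7, -1.2]
width: 0.685
grip_force: 64.8
```

```bash
python3 - <<'E'
from h import *
st();tgt(-32,61.5);held();rackfit()
E
```

```text
t 25.98 tcp [0.5157 0.1807 0.064 ] R [[-0.974, 0.228, 0.001], [0.228, 0.974, 0.001], [-0.001, 0.001, -1.0]] F [ 1.  -0.7 -1.2] w 0.685 g 64.8 q [-0.55  0.49  0.12  2.   -0.1   0.65  0.98]
rack pos [-83.4  -0.3  64. ] shift [-51.4   0.3   2.6] turn [0.05 0.06 0.02]
disc pts 129 rel tcp+6 [-10.7  -0.1   4.5] [-31.4 -40.8  -1.7] [26.2 29.2 26.8]
z slope x,y [ 0.041 -0.034  4.939]
n 454 yaw -12.89 len [62.9 39. ] origin from cover front [596.6 161.9] used [0.597  0.1619] corners [[566.0, 148.0], [628.0, 134.0], [637.0, 173.0], [575.0, 188.0]]
PCA yaw -13.31 origin [597. 162.]
```

Request:
{"method": "carry_out", "body": {"moves": [[[-5,0,2,0,0,0],[-10,0,2,0,0,0],[-15,0,2,0,0,0],[-17,0,2,0,0,0],[-17,0,2,0,0,0]]]}}

```text
time_s: 26.5
ee_pos: [0.5327, 0.1765, 0.0613]
orientation: [0.115, 0.993, 0.0, 0.0]
force: [-0.2, 0.1, -1.0]
width: 0.683
grip_force: 64.8
```

Request:
{"method": "carry_out", "body": {"moves": [[[0,0,0,0,0,0],[0,0,0,0,0,0],[0,0,0,0,0,0],[0,0,0,0,0,0]]]}}

```text
time_s: 26.83
ee_pos: [0.5315, 0.1769, 0.0613]
orientation: [0.114, 0.993, -0.0, -0.0]
force: [-0.0, -0.6, -1.6]
width: 0.686
grip_force: 64.8
```

Request:
{"method": "carry_out", "body": {"moves": [[[-8,0,0,0,0,0],[-14,0,0,0,0,0],[-20,0,0,0,0,0],[-26,0,0,0,0,0],[-32,0,0,0,0,0]]]}}

```text
time_s: 27.25
ee_pos: [0.5638, 0.1692, 0.0613]
orientation: [0.115, 0.993, -0.0, 0.0]
force: [0.2, 0.5, -1.6]
width: 0.683
grip_force: 64.8
```

Request:
{"method": "carry_out", "body": {"moves": [[[-7,0,0,0,0,0],[-14,0,0,0,0,0],[-21,0,0,0,0,0],[-28,0,0,0,0,0],[-34,0,0,0,0,0]]]}}

```text
time_s: 27.67
ee_pos: [0.5969, 0.1615, 0.0613]
orientation: [0.115, 0.993, -0.0, 0.0]
force: [-0.4, 0.5, -1.3]
width: 0.684
grip_force: 64.8
```

Request:
{"method": "carry_out", "body": {"moves": [[[0,0,1,0,0,0],[0,0,2,0,0,0],[0,0,2,0,0,0]]]}}

```text
time_s: 27.92
ee_pos: [0.5964, 0.1617, 0.0595]
orientation: [0.115, 0.993, 0.0, 0.0]
force: [1.1, -1.6, 0.6]
width: 0.688
grip_force: 65.1
```

Request:
{"method": "carry_out", "body": {"moves": [[[0,0,0,0,0,0],[0,0,0,0,0,0],[0,0,0,0,0,0],[0,0,0,0,0,0]]], "grip": 1}}

```text
time_s: 28.25
ee_pos: [0.5957, 0.1621, 0.0593]
orientation: [0.114, 0.993, 0.0, -0.0]
force: [-0.4, -0.1, 0.9]
width: 0.996
grip_force: 0.0
```

Request:
{"method": "carry_out", "body": {"moves": [[[10,0,0,0,0,0],[30,0,0,0,0,0],[55,0,0,0,0,0],[78,0,0,0,0,0],[85,0,0,0,0,0]]]}}

```text
time_s: 28.67
ee_pos: [0.5086, 0.1822, 0.0588]
orientation: [0.113, 0.994, -0.0, -0.002]
force: [-0.3, -0.1, 0.3]
width: 0.997
grip_force: 0.0
```

Request:
{"method": "carry_out", "body": {"moves": [[[0,0,0,0,0,0],[0,0,0,0,0,0],[0,0,0,0,0,0],[0,0,0,0,0,0],[0,0,0,0,0,0]]], "grip": -1}}

```text
time_s: 29.08
ee_pos: [0.5143, 0.1808, 0.0593]
orientation: [0.115, 0.993, 0.0, 0.0]
force: [0.6, 0.3, -0.1]
width: 0.299
grip_force: 0.0
```

Request:
{"method": "carry_out", "body": {"moves": [[[0,0,0,0,0,0],[0,0,0,0,0,0],[0,0,0,0,0,0],[0,0,0,0,0,0]]]}}

```text
time_s: 29.42
ee_pos: [0.5133, 0.1811, 0.0592]
orientation: [0.115, 0.993, -0.0, -0.0]
force: [0.0, -0.2, -0.4]
width: 0.005
grip_force: 0.0
```

```bash
python3 - <<'E'
from h import *
st();tgt(-40.5,55);rackfit()
im,d=manip.get_image('scene')
cv2.imwrite('pics/l.png',cv2.resize(im[110:220,170:290,::-1],None,fx=5,fy=5,interpolation=2))
E
```

```text
t 29.42 tcp [0.5133 0.1811 0.0592] R [[-0.974, 0.228, -0.0], [0.228, 0.974, -0.0], [0.0, -0.0, -1.0]] F [ 0.  -0.2 -0.4] w 0.005 g 0.0 q [-0.55  0.5   0.12  2.01 -0.1   0.64  0.98]
rack pos [-85.9  -0.4  59.2] shift [-45.4   0.4   4.2] turn [-0.   -0.    0.04]
n 480 yaw -9.19 len [63.9 47.1] origin from cover front [595.6 163.4] used [0.597  0.1619] corners [[563.0, 143.0], [629.0, 133.0], [637.0, 184.0], [571.0, 194.0]]
PCA yaw -14.05 origin [595.9 162.1]
```

View pics/l.png

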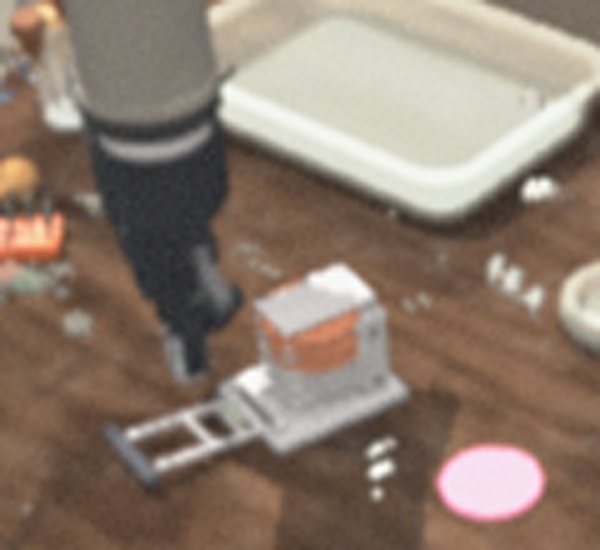

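Slot 5 is filled too: three discs are stacked at (310,335). I'll push them home, then fetch the last one.

Request:
{"method": "carry_out", "body": {"moves": [[[-15,0,5,0,0,0],[-30,0,5,0,0,0],[-36,0,5,0,0,0],[-40,0,5,0,0,0],[-42,0,5,0,0,0]]]}}

```text
time_s: 29.93
ee_pos: [0.5543, 0.1715, 0.0542]
orientation: [0.115, 0.993, -0.0, -0.0]
force: [-0.2, 0.6, 0.6]
width: 0.001
grip_force: 0.7
```

Request:
{"method": "carry_out", "body": {"moves": [[[-1,0,0,0,0,0],[-2,0,0,0,0,0],[-3,0,0,0,0,0],[-3,0,0,0,0,0]]]}}

```text
time_s: 30.27
ee_pos: [0.5568, 0.1711, 0.0543]
orientation: [0.114, 0.993, 0.0, -0.0]
force: [-0.5, -0.1, -0.6]
width: -0.004
grip_force: 0.3
```

Request:
{"method": "carry_out", "body": {"moves": [[[-1,0,0,0,0,0],[-2,0,0,0,0,0],[-2,0,0,0,0,0]]]}}

```text
time_s: 30.52
ee_pos: [0.5574, 0.171, 0.0541]
orientation: [0.114, 0.993, -0.0, -0.002]
force: [-5.6, 0.4, 4.0]
width: 0.002
grip_force: 2.9
```

```bash
python3 - <<'E'
from h import *
st();tgt(-40.5,55)
E
```

```text
t 30.52 tcp [0.5574 0.171  0.0541] R [[-0.974, 0.227, -0.003], [0.227, 0.974, 0.0], [0.003, -0.001, -1.0]] F [-5.6  0.4  4. ] w 0.002 g 2.9 q [-0.5   0.55  0.12  1.92 -0.1   0.68  1.03]
rack pos [-40.7  -0.2  54.1] shift [-0.2  0.2 -0.9] turn [-0.04 -0.18  0.09]
```

Those are home. Now I'll back off and measure the last disc.

Request:
{"method": "carry_out", "body": {"moves": [[[10,0,0,0,0,0],[35,0,-10,0,0,0],[55,0,-35,0,0,0],[60,0,-55,0,0,0],[60,0,-56,0,0,0]]]}}

```text
time_s: 30.93
ee_pos: [0.5009, 0.1856, 0.1135]
orientation: [0.114, 0.994, 0.002, 0.002]
force: [0.5, 0.7, 0.6]
width: -0.002
grip_force: 0.0
```

Request:
{"method": "carry_out", "body": {"moves": [[[0,0,0,0,0,0],[0,0,0,0,0,0],[0,0,0,0,0,0],[0,0,0,0,0,0]]], "grip": 1}}

```text
time_s: 31.27
ee_pos: [0.5004, 0.1836, 0.1093]
orientation: [0.115, 0.993, -0.001, -0.001]
force: [-0.6, -0.3, -0.1]
width: 0.562
grip_force: 0.0
```

```bash
sed -i 's/P\[:,2\]>.070/P[:,2]>.0725/' h.py; python3 - <<'E'
from h import *
rackfit();st();discs()
plan([((.5773,-.2874),111,76.8)])
E
```

```text
n 405 yaw -14.03 len [62.8 39.5] origin from cover front [596.4 162. ] used [0.597  0.1619] corners [[565.0, 148.0], [627.0, 133.0], [638.0, 175.0], [576.0, 190.0]]
PCA yaw -13.71 origin [597.  161.1]
t 31.32 tcp [0.5004 0.1837 0.1094] R [[-0.974, 0.228, -0.001], [0.228, 0.974, -0.001], [0.001, -0.001, -1.0]] F [0.3 0.2 0.2] w 0.651 g 0.0 q [-0.58  0.4   0.14  2.01 -0.08  0.74  0.95]
[436. 178.] [417 169  39  19 190] z 0.0054 [ 0.6137 -0.4293  0.039 ]
[377. 194.] [365 182  25  25 474] z 0.0386 [ 0.5768 -0.2876  0.039 ]
[438. 221.] [420 215  39  11 164] z 0.0146 [ 0.5102 -0.4318  0.039 ]
tilt z [-0.001 -0.001 -1.   ]
[[[-15.2, -36.8, -0.1, 0, 0, 0.0], [-30.4, -73.5, -0.3, 0, 0, 0.0], [-45.6, -110.3, -0.4, 0, 0, 0.0], [-60.8, -147.1, -0.5, 0, 0, 0.0], [-75.9, -183.8, -0.6, 0, 0, 0.0]]]
[[[-15.2, -36.8, -0.1, 0, 0, 0.0], [-30.4, -73.5, -0.3, 0, 0, 0.0], [-45.6, -110.3, -0.4, 0, 0, 0.0], [-60.8, -147.0, -0.5, 0, 0, 0.0], [-76.0, -183.8, -0.6, 0, 0, 0.0]]]
[[[-15.2, -36.8, -0.1, 0, 0, 0.0], [-30.4, -73.5, -0.3, 0, 0, 0.0]]]
```

Request:
{"method": "carry_out", "body": {"moves": [[[-8,-18,0,0,0,0],[-23,-55,0,0,0,0],[-38,-92,0,0,0,0],[-53,-129,0,0,0,0],[-68,-165,0,0,0,0]]]}}

```text
time_s: 31.78
ee_pos: [0.5292, 0.006, 0.1099]
orientation: [0.114, 0.993, -0.0, -0.0]
force: [0.5, 0.6, 0.5]
width: 1.002
grip_force: 0.0
```

Request:
{"method": "carry_out", "body": {"moves": [[[-15,-37,0,0,0,0],[-30,-74,0,0,0,0],[-46,-110,0,0,0,0],[-61,-147,0,0,0,0],[-76,-184,0,0,0,0]]]}}

```text
time_s: 32.2
ee_pos: [0.5613, -0.1906, 0.1098]
orientation: [0.115, 0.993, 0.0, -0.0]
force: [0.8, -0.1, 0.2]
width: 1.0
grip_force: 0.0
```

Request:
{"method": "carry_out", "body": {"moves": [[[-15,-37,0,0,0,0],[-30,-74,0,0,0,0],[-38,-92,20,0,0,0],[-38,-92,45,0,0,0],[-38,-92,55,0,0,0]]]}}

```text
time_s: 32.62
ee_pos: [0.5752, -0.2883, 0.0519]
orientation: [0.116, 0.993, 0.0, -0.002]
force: [-0.8, 1.5, -0.5]
width: 0.999
grip_force: 0.0
```

Request:
{"method": "carry_out", "body": {"moves": [[[0,0,0,0,0,0],[0,0,0,0,0,0],[0,0,0,0,0,0],[0,0,0,0,0,0],[0,0,0,0,0,0]]]}}

```text
time_s: 33.03
ee_pos: [0.5784, -0.2863, 0.0566]
orientation: [0.114, 0.993, -0.0, 0.001]
force: [0.3, 0.2, 0.2]
width: 1.0
grip_force: 0.0
```

```bash
python3 - <<'E'
from h import *
st()
plan([((.577,-.2875),27.5,76.8)])
E
```

```text
t 33.03 tcp [ 0.5784 -0.2863  0.0566] R [[-0.974, 0.227, 0.002], [0.227, 0.974, -0.001], [-0.002, -0.0, -1.0]] F [0.3 0.2 0.2] w 1.0 g 0.0 q [ 0.22  0.63  0.2   1.77 -0.17  0.75  1.85]
tilt z [ 0.002 -0.001 -1.   ]
[[[1.1, -1.5, 29.1, 0, 0, 0.1]]]
```

Request:
{"method": "carry_out", "body": {"moves": [[[1,-1,10,0,0,0],[1,-1,20,0,0,0],[1,-1,27,0,0,0],[1,-1,27,0,0,0],[1,-1,27,0,0,0]]]}}

```text
time_s: 33.45
ee_pos: [0.5755, -0.2872, 0.0272]
orientation: [0.115, 0.993, 0.0, -0.001]
force: [-0.0, -0.4, 0.7]
width: 0.999
grip_force: 0.0
```

Request:
{"method": "carry_out", "body": {"moves": [[[0,0,0,0,0,0],[0,0,0,0,0,0],[0,0,0,0,0,0],[0,0,0,0,0,0],[0,0,0,0,0,0]]], "grip": -1, "newtons": 60}}

```text
time_s: 33.87
ee_pos: [0.5774, -0.2881, 0.0296]
orientation: [0.115, 0.993, -0.0, 0.001]
force: [0.0, 0.7, 4.5]
width: 0.686
grip_force: 67.1
```

Request:
{"method": "carry_out", "body": {"moves": [[[0,0,0,0,0,0],[0,0,0,0,0,0]]]}}

```text
time_s: 34.03
ee_pos: [0.5774, -0.288, 0.0295]
orientation: [0.115, 0.993, -0.0, 0.001]
force: [-0.1, -0.3, 5.4]
width: 0.682
grip_force: 67.1
```

Request:
{"method": "carry_out", "body": {"moves": [[[0,0,-8,0,0,0],[0,0,-30,0,0,0],[0,0,-60,0,0,0],[0,0,-80,0,0,0],[0,0,-82,0,0,0]]]}}

```text
time_s: 34.45
ee_pos: [0.5784, -0.2887, 0.1149]
orientation: [0.115, 0.993, -0.001, 0.003]
force: [0.8, 0.0, -0.6]
width: 0.686
grip_force: 64.6
```

Request:
{"method": "carry_out", "body": {"moves": [[[0,0,0,0,0,0],[0,0,0,0,0,0],[0,0,0,0,0,0],[0,0,0,0,0,0]]]}}

```text
time_s: 34.78
ee_pos: [0.5753, -0.287, 0.1088]
orientation: [0.115, 0.993, 0.0, -0.001]
force: [-0.3, -1.0, -1.5]
width: 0.684
grip_force: 64.6
```

```bash
python3 - <<'E'
from h import *
st()
plan([(rk(-85),110,76.8)]);rackfit()
E
```

```text
t 34.78 tcp [ 0.5753 -0.287   0.1088] R [[-0.974, 0.228, -0.003], [0.228, 0.974, 0.001], [0.003, 0.0, -1.0]] F [-0.3 -1.  -1.5] w 0.684 g 64.6 q [ 0.21  0.56  0.21  1.75 -0.15  0.85  1.83]
tilt z [-0.003  0.001 -1.   ]
[[[13.8, 36.8, -0.1, 0, 0, 0.0], [27.7, 73.7, -0.2, 0, 0, 0.0], [41.5, 110.5, -0.3, 0, 0, 0.0], [55.3, 147.4, -0.4, 0, 0, 0.0], [69.2, 184.2, -0.5, 0, 0, 0.0]]]
[[[13.8, 36.8, -0.1, 0, 0, 0.0], [27.7, 73.7, -0.2, 0, 0, 0.0], [41.5, 110.5, -0.3, 0, 0, 0.0], [55.4, 147.4, -0.4, 0, 0, 0.0], [69.2, 184.2, -0.5, 0, 0, 0.0]]]
[[[13.9, 36.8, -0.1, 0, 0, 0.0], [27.7, 73.7, -0.2, 0, 0, 0.0]]]
n 384 yaw -15.52 len [62.5 39.3] origin from cover front [596.8 161.6] used [0.597  0.1619] corners [[565.0, 149.0], [627.0, 132.0], [639.0, 173.0], [576.0, 191.0]]
PCA yaw -14.33 origin [596.8 161.9]
```

Request:
{"method": "carry_out", "body": {"moves": [[[7,18,0,0,0,0],[21,55,0,0,0,0],[35,92,0,0,0,0],[49,129,0,0,0,0],[62,166,0,0,0,0]]]}}

```text
time_s: 35.25
ee_pos: [0.5526, -0.1101, 0.1096]
orientation: [0.115, 0.993, -0.0, -0.001]
force: [1.0, 0.4, -0.5]
width: 0.686
grip_force: 64.6
```

Request:
{"method": "carry_out", "body": {"moves": [[[14,37,0,0,0,0],[28,74,0,0,0,0],[42,111,0,0,0,0],[55,147,0,0,0,0],[69,184,0,0,0,0]]]}}

```text
time_s: 35.67
ee_pos: [0.5276, 0.0847, 0.1099]
orientation: [0.115, 0.993, -0.0, -0.0]
force: [0.6, -0.2, -1.5]
width: 0.687
grip_force: 64.6
```

Request:
{"method": "carry_out", "body": {"moves": [[[14,37,0,0,0,0],[28,74,0,0,0,0],[35,92,15,0,0,0],[35,92,45,0,0,0],[35,92,70,0,0,0]]]}}

```text
time_s: 36.08
ee_pos: [0.5148, 0.1835, 0.0392]
orientation: [0.112, 0.994, 0.001, 0.0]
force: [-0.2, -0.6, -1.2]
width: 0.684
grip_force: 64.6
```

Request:
{"method": "carry_out", "body": {"moves": [[[0,0,6,0,0,0],[0,0,8,0,0,0],[0,0,8,0,0,0],[0,0,8,0,0,0],[0,0,8,0,0,0]]]}}

```text
time_s: 36.5
ee_pos: [0.5164, 0.1807, 0.0336]
orientation: [0.115, 0.993, 0.001, 0.001]
force: [-0.1, -0.4, -1.7]
width: 0.686
grip_force: 64.8
```

Request:
{"method": "carry_out", "body": {"moves": [[[0,0,0,0,0,0],[0,0,0,0,0,0],[0,0,0,0,0,0]]]}}

```text
time_s: 36.75
ee_pos: [0.5156, 0.1808, 0.0329]
orientation: [0.115, 0.993, 0.0, 0.0]
force: [-0.7, 0.6, -1.6]
width: 0.686
grip_force: 64.8
```

```bash
python3 - <<'E'
from h import *
st();tgt(-65,28.5);held();rackfit()
E
```

```text
t 36.75 tcp [0.5156 0.1808 0.0329] R [[-0.974, 0.228, 0.001], [0.228, 0.974, 0.001], [-0.001, 0.001, -1.0]] F [-0.7  0.6 -1.6] w 0.686 g 64.8 q [-0.55  0.54  0.12  2.02 -0.11  0.59  0.99]
rack pos [-83.6  -0.2  32.9] shift [-18.6   0.2   4.5] turn [0.04 0.05 0.03]
disc pts 126 rel tcp+6 [-11.3   1.9   2.8] [-30.9 -39.3 -39.5] [22.2 30.  23. ]
z slope x,y [-0.004 -0.149  3.023]
n 403 yaw -13.95 len [63.  39.3] origin from cover front [596.6 162.2] used [0.597  0.1619] corners [[565.0, 149.0], [628.0, 133.0], [638.0, 176.0], [576.0, 191.0]]
PCA yaw -14.72 origin [597.2 162. ]
```

Request:
{"method": "carry_out", "body": {"moves": [[[-5,0,2,0,0,0],[-10,0,4,0,0,0],[-15,0,4.3,0,0,0],[-17,0,4.3,0,0,0],[-17,0,4.3,0,0,0]]]}}

```text
time_s: 37.27
ee_pos: [0.5326, 0.1764, 0.0279]
orientation: [0.115, 0.993, -0.0, 0.0]
force: [-0.1, -0.3, -1.1]
width: 0.687
grip_force: 64.8
```

Request:
{"method": "carry_out", "body": {"moves": [[[0,0,0,0,0,0],[0,0,0,0,0,0],[0,0,0,0,0,0],[0,0,0,0,0,0]]]}}

```text
time_s: 37.6
ee_pos: [0.5316, 0.177, 0.028]
orientation: [0.114, 0.993, 0.0, -0.0]
force: [-0.1, 0.4, -0.9]
width: 0.682
grip_force: 64.8
```

Request:
{"method": "carry_out", "body": {"moves": [[[-7,0,0,0,0,0],[-14,0,0,0,0,0],[-20,0,0,0,0,0],[-26,0,0,0,0,0],[-32,0,0,0,0,0]]]}}

```text
time_s: 38.02
ee_pos: [0.5639, 0.1692, 0.028]
orientation: [0.115, 0.993, 0.0, 0.0]
force: [-1.0, 0.9, -1.1]
width: 0.689
grip_force: 64.8
```

Request:
{"method": "carry_out", "body": {"moves": [[[-5,0,0,0,0,0],[-10,0,0,0,0,0],[-14,0,0,0,0,0],[-16,0,0,0,0,0],[-16,0,0,0,0,0]]]}}

```text
time_s: 38.43
ee_pos: [0.5786, 0.1661, 0.0279]
orientation: [0.115, 0.993, 0.0, -0.0]
force: [-0.2, 0.6, -1.4]
width: 0.687
grip_force: 65.4
```

Request:
{"method": "carry_out", "body": {"moves": [[[0,0,0.8,0,0,0],[0,0,1.6,0,0,0],[0,0,1.6,0,0,0]]]}}

```text
time_s: 38.68
ee_pos: [0.5785, 0.1661, 0.0265]
orientation: [0.114, 0.993, 0.0, 0.0]
force: [-0.8, -0.3, 0.6]
width: 0.688
grip_force: 65.6
```

Request:
{"method": "carry_out", "body": {"moves": [[[0,0,0,0,0,0],[0,0,0,0,0,0],[0,0,0,0,0,0],[0,0,0,0,0,0]]], "grip": 1}}

```text
time_s: 39.02
ee_pos: [0.5785, 0.1658, 0.0264]
orientation: [0.115, 0.993, -0.0, 0.0]
force: [0.3, -0.5, 0.9]
width: 0.999
grip_force: 0.0
```

Request:
{"method": "carry_out", "body": {"moves": [[[10,0,0,0,0,0],[30,0,0,0,0,0],[55,0,0,0,0,0],[68,0,0,0,0,0],[72,0,0,0,0,0]]]}}

```text
time_s: 39.43
ee_pos: [0.5049, 0.1831, 0.0261]
orientation: [0.113, 0.994, -0.0, -0.001]
force: [0.1, 1.0, 0.4]
width: 0.999
grip_force: 0.0
```

Request:
{"method": "carry_out", "body": {"moves": [[[0,0,-4,0,0,0],[0,0,-4,0,0,0],[0,0,-4,0,0,0],[0,0,-4,0,0,0],[0,0,-4,0,0,0]]], "grip": -1}}

```text
time_s: 39.85
ee_pos: [0.5092, 0.182, 0.0304]
orientation: [0.115, 0.993, 0.0, 0.0]
force: [-0.9, -0.7, 0.2]
width: 0.299
grip_force: 0.0
```

Request:
{"method": "carry_out", "body": {"moves": [[[0,0,0,0,0,0],[0,0,0,0,0,0],[0,0,0,0,0,0],[0,0,0,0,0,0]]]}}

```text
time_s: 40.18
ee_pos: [0.5084, 0.1822, 0.0303]
orientation: [0.115, 0.993, -0.0, -0.0]
force: [-0.4, -0.3, -0.4]
width: 0.002
grip_force: 0.0
```

```bash
python3 - <<'E'
from h import *
st();tgt(-40.5,30);rackfit()
im,d=manip.get_image('scene')
cv2.imwrite('pics/m.png',cv2.resize(im[110:220,170:290,::-1],None,fx=5,fy=5,interpolation=2))
E
```

```text
t 40.18 tcp [0.5084 0.1822 0.0303] R [[-0.974, 0.228, -0.0], [0.228, 0.974, -0.0], [0.0, -0.0, -1.0]] F [-0.4 -0.3 -0.4] w 0.002 g 0.0 q [-0.56  0.54  0.12  2.03 -0.12  0.58  0.99]
rack pos [-90.9  -0.5  30.3] shift [-50.4   0.4   0.3] turn [-0.01 -0.    0.04]
n 398 yaw -13.23 len [63.  38.8] origin from cover front [596.6 161.9] used [0.597  0.1619] corners [[566.0, 149.0], [628.0, 134.0], [637.0, 173.0], [575.0, 188.0]]
PCA yaw -12.56 origin [597.2 162.2]
```

View pics/m.png

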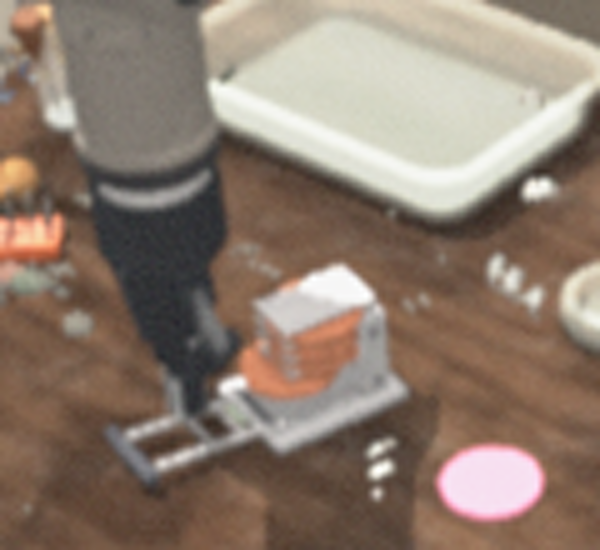

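The last disc lies on the slot 2 tongue, sticking out at about (270,375). I'll push it home.

Request:
{"method": "carry_out", "body": {"moves": [[[-10,0,0,0,0,0],[-20,0,0,0,0,0],[-27,0,0,0,0,0],[-32,0,0,0,0,0],[-37,0,0,0,0,0]]]}}

```text
time_s: 40.7
ee_pos: [0.545, 0.1735, 0.0303]
orientation: [0.115, 0.993, -0.0, -0.0]
force: [-0.7, 0.3, 0.7]
width: 0.001
grip_force: 0.7
```

Request:
{"method": "carry_out", "body": {"moves": [[[-4,0,0,0,0,0],[-7,0,0,0,0,0],[-10,0,0,0,0,0],[-12,0,0,0,0,0],[-12,0,0,0,0,0]]]}}

```text
time_s: 41.12
ee_pos: [0.5551, 0.1713, 0.0301]
orientation: [0.114, 0.993, -0.0, -0.001]
force: [-3.2, 0.6, 0.5]
width: 0.004
grip_force: 0.0
```

Request:
{"method": "carry_out", "body": {"moves": [[[-1,0,0,0,0,0],[-2,0,0,0,0,0],[-2,0,0,0,0,0]]]}}

```text
time_s: 41.37
ee_pos: [0.5551, 0.1713, 0.0298]
orientation: [0.114, 0.993, -0.0, -0.003]
force: [-8.3, 2.1, 3.8]
width: -0.001
grip_force: 0.0
```

```bash
python3 - <<'E'
from h import *
st();tgt(-40.5,30)
E
```

```text
t 41.37 tcp [0.5551 0.1713 0.0298] R [[-0.974, 0.226, -0.005], [0.226, 0.974, -0.0], [0.005, -0.001, -1.0]] F [-8.3  2.1  3.8] w -0.001 g 0.0 q [-0.5   0.59  0.12  1.93 -0.12  0.63  1.04]
rack pos [-42.9  -0.4  29.8] shift [-2.4  0.4 -0.3] turn [-0.08 -0.29  0.12]
```

The push stopped 2.4 mm short of the earlier pushes, probably because the thicker upper finger met the upper discs. I'll tilt the tool so the tip leads and push again.

Request:
{"method": "carry_out", "body": {"moves": [[[6,0,0,0,0,0],[10,0,0,0,0,0],[10,0,0,0,-5,0],[10,0,0,0,-10,0],[10,0,0,0,-10,0]]]}}

```text
time_s: 41.78
ee_pos: [0.5449, 0.1749, 0.0297]
orientation: [0.112, 0.99, -0.01, 0.087]
force: [-1.7, -0.5, 0.0]
width: -0.001
grip_force: 0.0
```

Request:
{"method": "carry_out", "body": {"moves": [[[0,0,0,0,0,0],[0,0,0,0,0,0],[0,0,0,0,0,0]]]}}

```text
time_s: 42.03
ee_pos: [0.5499, 0.1725, 0.0309]
orientation: [0.115, 0.99, -0.01, 0.087]
force: [0.3, 0.1, -0.0]
width: -0.0
grip_force: 0.0
```

```bash
python3 - <<'E'
from h import *
st();tgt(-41,30)
E
```

```text
t 42.03 tcp [0.5499 0.1725 0.0309] R [[-0.959, 0.229, 0.17], [0.226, 0.973, -0.039], [-0.174, 0.001, -0.985]] F [ 0.3  0.1 -0. ] w -0.0 g 0.0 q [-0.66  0.54  0.23  2.07 -0.02  0.41  0.89]
rack pos [-48.3  -0.4  30.9] shift [-7.1  0.4  2.2] turn [ 0.04 10.02 -0.05]
```

Request:
{"method": "carry_out", "body": {"moves": [[[-2,0,1,0,0,0],[-4,0,1.6,0,0,0],[-6,0,2,0,0,0],[-7,0,2.2,0,0,0],[-7,0,2.2,0,0,0]]]}}

```text
time_s: 42.45
ee_pos: [0.5558, 0.1709, 0.0294]
orientation: [0.115, 0.99, -0.01, 0.087]
force: [0.0, -0.8, 0.5]
width: 0.001
grip_force: 0.0
```

Request:
{"method": "carry_out", "body": {"moves": [[[-1,0,0.2,0,0,0],[-2,0,0.4,0,0,0],[-2,0,0.4,0,0,0]]]}}

```text
time_s: 42.7
ee_pos: [0.5574, 0.1708, 0.0293]
orientation: [0.114, 0.99, -0.01, 0.086]
force: [-0.9, 0.1, 0.2]
width: 0.001
grip_force: 0.2
```

Request:
{"method": "carry_out", "body": {"moves": [[[-1,0,0.2,0,0,0],[-2,0,0.4,0,0,0],[-2,0,0.4,0,0,0]]]}}

```text
time_s: 42.95
ee_pos: [0.5583, 0.1707, 0.0291]
orientation: [0.114, 0.99, -0.01, 0.086]
force: [-3.3, 1.3, 2.3]
width: -0.0
grip_force: 2.2
```

```bash
python3 - <<'E'
from h import *
st();tgt(-41,30)
E
```

```text
t 42.95 tcp [0.5583 0.1707 0.0291] R [[-0.959, 0.227, 0.167], [0.224, 0.974, -0.04], [-0.172, -0.001, -0.985]] F [-3.3  1.3  2.3] w -0.0 g 2.2 q [-0.64  0.56  0.23  2.05 -0.02  0.42  0.9 ]
rack pos [-39.7  -0.3  29.1] shift [ 1.2  0.3 -1.1] turn [-0.03  9.89  0.08]
```

Request:
{"method": "carry_out", "body": {"moves": [[[-0.7,0,0.1,0,0,0],[-1.5,0,0.3,0,0,0],[-1.5,0,0.3,0,0,0]]]}}

```text
time_s: 43.2
ee_pos: [0.5585, 0.1706, 0.0288]
orientation: [0.114, 0.99, -0.01, 0.085]
force: [-7.9, 2.2, 4.8]
width: -0.002
grip_force: 4.3
```

Request:
{"method": "carry_out", "body": {"moves": [[[8,0,-1,0,0,0],[20,0,-4,0,0,0],[40,0,-25,0,5,0],[50,0,-60,0,10,0],[50,0,-90,0,10,0]]]}}

```text
time_s: 43.62
ee_pos: [0.497, 0.1844, 0.1104]
orientation: [0.115, 0.993, 0.0, -0.002]
force: [1.8, 0.4, 0.9]
width: 0.002
grip_force: 0.0
```

Request:
{"method": "carry_out", "body": {"moves": [[[0,0,0,0,0,0],[0,0,0,0,0,0],[0,0,0,0,0,0],[0,0,0,0,0,0]]], "grip": -0.3}}

```text
time_s: 43.95
ee_pos: [0.4967, 0.1846, 0.1083]
orientation: [0.114, 0.993, -0.001, -0.001]
force: [-0.1, 0.9, -0.7]
width: 0.352
grip_force: 0.0
```

```bash
python3 - <<'E'
from h import *
st();tgt(-130,100);rackfit()
z=np.load('/tmp/top.npz');P=cloud('top',z['d']).reshape(-1,3)
c,s=np.cos(YR),np.sin(YR);e=(P[:,:2]-RO)*1000;t=np.c_[e@[c,s],e@[-s,c],P[:,2]*1000]
k=(t[:,0]<-115)&(t[:,0]>-145)&(abs(t[:,1])<40)&(t[:,2]>14)&(t[:,2]<30);print(k.sum(),t[k].mean(0),t[k].min(0),t[k].max(0))
im,d=manip.get_image('scene')
cv2.imwrite('pics/n.png',cv2.resize(im[120:220,180:290,::-1],None,fx=6,fy=6,interpolation=2))
E
```

```text
t 43.95 tcp [0.4967 0.1846 0.1083] R [[-0.974, 0.227, -0.001], [0.227, 0.974, -0.001], [0.001, -0.001, -1.0]] F [-0.1  0.9 -0.7] w 0.352 g 0.0 q [-0.6   0.4   0.15  2.02 -0.09  0.73  0.95]
rack pos [-102.8   -0.9  108.3] shift [27.2  0.9  8.3] turn [-0.08 -0.06  0.07]
n 403 yaw -13.27 len [62.7 39.7] origin from cover front [596.7 162.2] used [0.597  0.1619] corners [[565.0, 148.0], [628.0, 133.0], [638.0, 175.0], [575.0, 190.0]]
PCA yaw -15.29 origin [597.2 161.5]
64 [-130.07644576  -11.06903314   20.88901692] [-135.29108907  -28.40890347   14.52691494] [-121.29497114    9.4480135    25.61340011]
```

View pics/n.png

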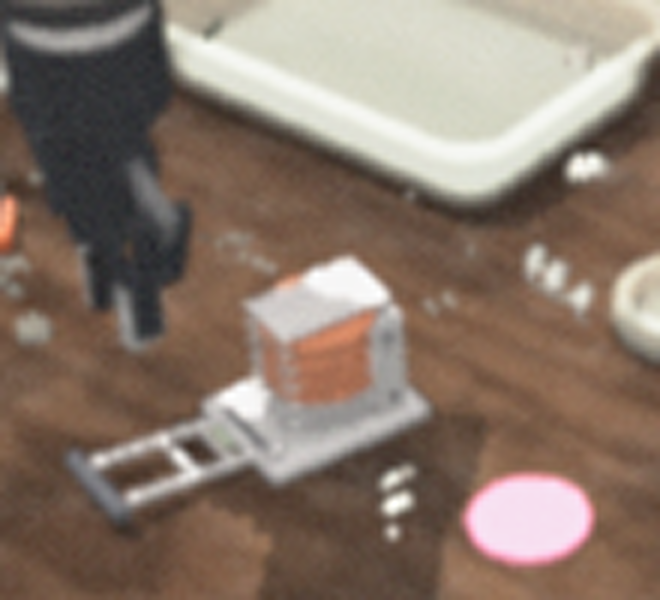

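All four discs sit flush in the rack at (320,345). The gate bar at (97,487) measures rack x=-130 with its top at 21 mm. I'll turn the tool 90° and pinch the bar.

```bash
python3 - <<'E'
from h import *
plan([(rk(-130,-2),108,-13.2)])
E
```

```text
tilt z [-0.002 -0.001 -1.   ]
[[[2.1, -0.1, 0.0, 0, 0, 6.9], [4.2, -0.2, 0.0, 0, 0, 13.9], [6.3, -0.3, 0.0, 0, 0, 20.8], [8.4, -0.3, 0.0, 0, 0, 27.7], [10.5, -0.4, 0.0, 0, 0, 34.6]]]
[[[1.7, -1.3, 0.0, 0, 0, 6.9], [3.4, -2.5, 0.0, 0, 0, 13.9], [5.0, -3.8, 0.0, 0, 0, 20.8], [6.7, -5.1, 0.0, 0, 0, 27.7], [8.4, -6.3, 0.0, 0, 0, 34.6]]]
[[[0.7, -2.0, 0.0, 0, 0, 6.9], [1.3, -4.0, 0.0, 0, 0, 13.9], [2.0, -6.0, 0.0, 0, 0, 20.8]]]
```

Request:
{"method": "carry_out", "body": {"moves": [[[2,0,0,0,0,7],[4,0,0,0,0,14],[6,0,0,0,0,21],[8,0,0,0,0,28],[10.5,0,0,0,0,35]]]}}

```text
time_s: 44.47
ee_pos: [0.487, 0.187, 0.1084]
orientation: [0.411, 0.912, -0.001, -0.0]
force: [0.2, 0.4, 0.3]
width: 0.35
grip_force: 0.0
```

Request:
{"method": "carry_out", "body": {"moves": [[[2,-1,0,0,0,7],[3,-3,0,0,0,14],[5,-4,0,0,0,21],[7,-5,0,0,0,28],[8,-6,0,0,0,35]]]}}

```text
time_s: 44.88
ee_pos: [0.477, 0.1891, 0.1084]
orientation: [0.666, 0.746, -0.001, -0.0]
force: [0.1, 0.1, 0.3]
width: 0.35
grip_force: 0.0
```

Request:
{"method": "carry_out", "body": {"moves": [[[1,-2,0,0,0,7],[1,-4,0,0,0,14],[2,-6,0,0,0,20],[2,-6,0,0,0,20],[2,-6,0,0,0,20]]]}}

```text
time_s: 45.3
ee_pos: [0.4711, 0.1904, 0.1086]
orientation: [0.782, 0.623, -0.001, 0.0]
force: [0.1, 0.3, -0.0]
width: 0.349
grip_force: 0.0
```

Request:
{"method": "carry_out", "body": {"moves": [[[0,0,0,0,0,0],[0,0,0,0,0,0],[0,0,0,0,0,0]]]}}

```text
time_s: 45.55
ee_pos: [0.4716, 0.1903, 0.1092]
orientation: [0.783, 0.622, -0.0, -0.0]
force: [0.3, 0.2, -0.6]
width: 0.352
grip_force: 0.0
```

```bash
python3 - <<'E'
from h import *
st();plan([(rk(-130,-2),60,-13.2),(rk(-130,-2),8,-13.2)]);tgt(-130,8)
E
```

```text
t 45.55 tcp [0.4716 0.1903 0.1092] R [[0.227, 0.974, -0.0], [0.974, -0.227, -0.0], [-0.0, -0.0, -1.0]] F [ 0.3  0.2 -0.6] w 0.352 g 0.0 q [-0.94  0.41  0.54  2.09 -0.32  0.72 -0.43]
tilt z [-0. -0. -1.]
[[[-0.5, -0.7, 24.6, 0, 0, 0.1], [-1.0, -1.4, 49.2, 0, 0, 0.1], [-1.0, -1.4, 75.2, 0, 0, 0.1], [-1.0, -1.4, 101.2, 0, 0, 0.1]]]
rack pos [-128.6   -1.   109.2] shift [  1.   -1.4 101.2] turn [ -0.    -0.   -89.89]
```

Request:
{"method": "carry_out", "body": {"moves": [[[0,-1,30,0,0,0],[0,-1,60,0,0,0],[0,-1,85,0,0,0],[0,-1,97,0,0,0],[0,-1,100,0,0,0]]]}}

```text
time_s: 45.97
ee_pos: [0.4693, 0.1899, 0.0075]
orientation: [0.783, 0.622, -0.002, -0.0]
force: [0.3, 0.6, 0.3]
width: 0.349
grip_force: 0.0
```

Request:
{"method": "carry_out", "body": {"moves": [[[0,0,0,0,0,0],[0,0,0,0,0,0],[0,0,0,0,0,0],[0,0,0,0,0,0]]]}}

```text
time_s: 46.3
ee_pos: [0.4714, 0.1912, 0.0105]
orientation: [0.783, 0.622, 0.001, 0.0]
force: [0.2, -0.9, -1.0]
width: 0.349
grip_force: 0.0
```

Request:
{"method": "carry_out", "body": {"moves": [[[0,0,0,0,0,0],[0,0,0,0,0,0],[0,0,0,0,0,0],[0,0,0,0,0,0],[0,0,0,0,0,0]]], "grip": -1, "newtons": 30}}

```text
time_s: 46.72
ee_pos: [0.4686, 0.1913, 0.0092]
orientation: [0.783, 0.622, -0.001, -0.001]
force: [-4.4, 1.9, 2.4]
width: 0.097
grip_force: 30.6
```

```bash
python3 - <<'E'
from h import *
st();tgt(-42,90)
E
```

```text
t 46.72 tcp [0.4686 0.1913 0.0092] R [[0.226, 0.974, -0.003], [0.974, -0.226, 0.0], [-0.0, -0.003, -1.0]] F [-4.4  1.9  2.4] w 0.097 g 30.6 q [-0.83  0.58  0.41  2.13 -0.46  0.52 -0.31]
rack pos [-131.7   -0.7    9.2] shift [  0.5  89.5 -81.1] turn [ -0.17  -0.14 -89.88]
```

Request:
{"method": "carry_out", "body": {"moves": [[[0,0,-11.5,0,0,0],[0,3,-22.5,0,0,0],[0,7.5,-33.5,0,0,0],[0,13.5,-43.5,0,0,0],[0,20.5,-52.5,0,0,0]]]}}

```text
time_s: 47.13
ee_pos: [0.4886, 0.1865, 0.0628]
orientation: [0.783, 0.622, -0.001, -0.001]
force: [-5.3, 3.0, 0.5]
width: 0.098
grip_force: 29.2
```

Request:
{"method": "carry_out", "body": {"moves": [[[0,8.5,-8,0,0,0],[0,17.5,-15,0,0,0],[0,27.5,-21,0,0,0],[0,38.5,-25,0,0,0],[0,49.5,-28,0,0,0]]]}}

```text
time_s: 47.55
ee_pos: [0.5385, 0.1751, 0.0916]
orientation: [0.783, 0.622, 0.0, -0.001]
force: [-1.7, 2.0, -3.9]
width: 0.097
grip_force: 29.6
```

Request:
{"method": "carry_out", "body": {"moves": [[[0,6,-0.8,0,0,0],[0,11,-1.3,0,0,0],[0,13.5,-1.4,0,0,0],[0,13.5,-1.4,0,0,0]]]}}

```text
time_s: 47.88
ee_pos: [0.5534, 0.1717, 0.0923]
orientation: [0.784, 0.621, 0.001, 0.001]
force: [-0.7, 0.5, 6.9]
width: 0.097
grip_force: 31.0
```

```bash
python3 - <<'E'
from h import *
st();tgt(-42,90)
E
```

```text
t 47.88 tcp [0.5534 0.1717 0.0923] R [[0.228, 0.974, 0.003], [0.974, -0.228, 0.001], [0.001, 0.002, -1.0]] F [-0.7  0.5  6.9] w 0.097 g 31.0 q [-0.79  0.54  0.51  1.93 -0.37  0.76 -0.3 ]
rack pos [-44.7  -0.4  92.3] shift [0.4 2.7 2.4] turn [ 1.600e-01  5.000e-02 -8.998e+01]
```

Request:
{"method": "carry_out", "body": {"moves": [[[0,1.5,0,0,0,0],[0,2.5,0,0,0,0],[0,2.5,0,0,0,0]]]}}

```text
time_s: 48.13
ee_pos: [0.5541, 0.1715, 0.0923]
orientation: [0.783, 0.621, 0.0, -0.001]
force: [-6.6, 1.4, 10.7]
width: 0.1
grip_force: 31.5
```

Request:
{"method": "carry_out", "body": {"moves": [[[0,1,0,0,0,0],[0,1.5,0,0,0,0],[0,1.5,0,0,0,0]]]}}

```text
time_s: 48.38
ee_pos: [0.5543, 0.1715, 0.0922]
orientation: [0.783, 0.622, -0.001, -0.002]
force: [-9.2, 1.9, 14.9]
width: 0.098
grip_force: 31.9
```

```bash
python3 - <<'E'
from h import *
st();tgt(-42,90)
E
```

```text
t 48.38 tcp [0.5543 0.1715 0.0922] R [[0.227, 0.974, -0.003], [0.974, -0.227, 0.001], [0.001, -0.003, -1.0]] F [-9.2  1.9 14.9] w 0.098 g 31.9 q [-0.79  0.54  0.51  1.93 -0.37  0.77 -0.3 ]
rack pos [-43.8  -0.4  92.2] shift [0.4 1.8 2.2] turn [ -0.12  -0.18 -89.93]
```

The gate is against its stop (9 N). I'll ease off, open and lift away.

Request:
{"method": "carry_out", "body": {"moves": [[[0,-1,2,0,0,0],[0,-2.2,3,0,0,0],[0,-2.2,3,0,0,0]]]}}

```text
time_s: 48.63
ee_pos: [0.5544, 0.1716, 0.0917]
orientation: [0.784, 0.621, 0.001, -0.001]
force: [-10.5, 0.1, 31.7]
width: 0.093
grip_force: 33.6
```

Request:
{"method": "carry_out", "body": {"moves": [[[0,0,0,0,0,0],[0,0,0,0,0,0],[0,0,0,0,0,0],[0,0,0,0,0,0]]], "grip": -0.2}}

```text
time_s: 48.97
ee_pos: [0.5537, 0.1709, 0.088]
orientation: [0.783, 0.621, -0.0, 0.0]
force: [0.4, 0.7, -1.1]
width: 0.402
grip_force: 0.0
```

Request:
{"method": "carry_out", "body": {"moves": [[[0,0,-20,0,0,0],[0,0,-50,0,0,0],[0,0,-85,0,0,0],[0,0,-110,0,0,0],[0,0,-120,0,0,0]]]}}

```text
time_s: 49.38
ee_pos: [0.5556, 0.1712, 0.2117]
orientation: [0.784, 0.621, 0.002, 0.001]
force: [0.5, -0.2, -0.2]
width: 0.402
grip_force: 0.0
```

Request:
{"method": "carry_out", "body": {"moves": [[[-30,0,0,0,0,0],[-70,0,0,0,0,0],[-110,0,0,0,0,0],[-150,0,0,0,0,0],[-180,0,0,0,0,0]]]}}

```text
time_s: 49.8
ee_pos: [0.5109, -0.0075, 0.2075]
orientation: [0.784, 0.621, -0.001, 0.0]
force: [-0.0, -0.1, 0.1]
width: 0.397
grip_force: 0.0
```

Request:
{"method": "carry_out", "body": {"moves": [[[0,0,0,0,0,0],[0,0,0,0,0,0],[0,0,0,0,0,0],[0,0,0,0,0,0]]]}}

```text
time_s: 50.13
ee_pos: [0.5128, -0.0026, 0.2077]
orientation: [0.783, 0.622, -0.0, -0.0]
force: [0.1, 1.1, 0.5]
width: 0.402
grip_force: 0.0
```

```bash
python3 - <<'E'
from h import *
st()
im,d=manip.get_image('scene');tm,td=manip.get_image('top')
P=cloud('top',td).reshape(-1,3);c,s=np.cos(YR),np.sin(YR);e=(P[:,:2]-RO)*1000;t=np.c_[e@[c,s],e@[-s,c],P[:,2]*1000]
k=(abs(t[:,0]+50)<20)&(abs(t[:,1])<40)&(t[:,2]>90)&(t[:,2]<115);print('bar',k.sum(),np.median(t[k],0),t[k].min(0),t[k].max(0))
k=(abs(t[:,0])<70)&(abs(t[:,1])<25)&(t[:,2]>73)&(t[:,2]<80);print('cover',np.percentile(t[k],[1,99],axis=0))
r=lambda x:cv2.resize(x,(390,390),interpolation=2)
cv2.imwrite('pics/o.png',np.hstack([r(im[140:220,195:275,::-1]),r(tm[160:230,155:225,::-1])]))
E
```

```text
t 50.13 tcp [ 0.5128 -0.0026  0.2077] R [[0.225, 0.974, -0.001], [0.974, -0.225, -0.0], [-0.0, -0.0, -1.0]] F [0.1 1.1 0.5] w 0.402 g 0.0 q [-0.67  0.27  0.67  2.   -0.21  0.94 -0.13]
bar 108 [-42.61198912  -0.49799759 101.59685801] [-47.28998098 -28.53585507  93.08189735] [-37.29029148  27.93302419 107.43614074]
cover [[-26.50749134 -19.93420253  73.14186033]
 [ 36.40926726  19.50946234  79.59752432]]
```

View pics/o.png

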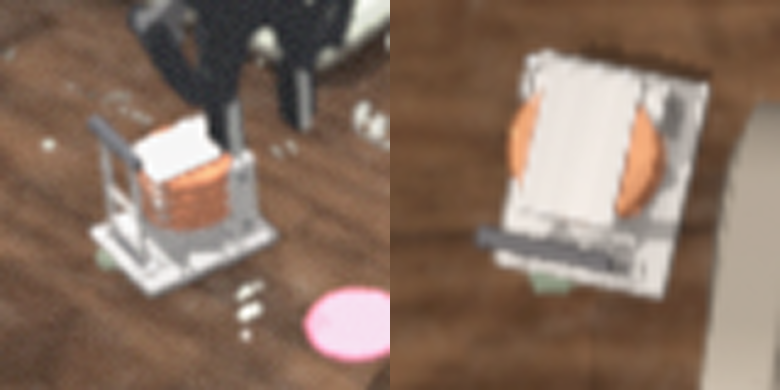

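The gate is upright in both views, with its bar at rack x≈-42.6 (left crop (115,145)). The four discs are stacked home behind it at (190,190), and the arm is clear. I'll hand in the job.

```bash
python3 -c "
from bench import manip
print(manip.job_done())"
```

```text
the job is handed in; nothing more can be done
None
```

I handed the job in with the three copper discs from the turntable home in slots 2, 4 and 5, the disc in slot 3 still racked, and the gate swung up shut; one disc slipped from the gripper early on, landed back on the turntable and was picked up again.

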